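# Index and load a rotary specimen stage

## Robot

A 7-joint arm with a two-finger parallel gripper is mounted at the origin on the work surface. World frame = base frame: x ahead of the robot, y to its left, z up, the work surface at z = 0. Lengths are in m, angles in rad, forces in N, time in s.
With the tool pointing down it reaches from about 0.425 to 0.875 m from the base axis. Payload 4.7 kg.
Tool frame: the origin (TCP) lies between the finger pads; the fingertips stand 14 mm ahead of it and the grasp point (between the pads) lies 5 mm behind it; z points along the fingers, y is the line along which they close (so a half turn about z gives the same grasp; the last joint's range is limited). The gripper opens to 87 mm and grips with 3 to 60 N. Pads are 19 mm wide; open, the fingers measure 117 mm over their backs; the gripper's body (75 mm by 190 mm) begins 51 mm behind the grasp point.
Start: joints at [1.144, 0.321, -0.07, 1.45, 0.023, 1.371, -0.057], TCP at [0.277, -0.588, 0.237] pointing down, gripper open.
Joint ranges: [-2.86, 2.86], [-0.3, 2.09], [-1.38, 1.24], [0.06, 2.45], [-1.56, 4.7], [0.09, 2.05], [-2.69, 2.69]. Speed limits (rad/s): [2.57, 2.57, 3.14, 3.14, 3.14, 3.14, 3.14].

## Interface

Orientations are given as a rotation vector (axis times angle).
In Python, from bench import ctrl gives the robot as it stands.
- The arm moves only by the tool step_arm, never from a script. Its argument "commands" is a list of rows, each an object with "travel": the shift along the tool's x, y, z in m, a list of three; "turn": the turn, a rotation vector about the tool's x, y, z in degrees, a list of three. A call has 1 to 5 rows; each row is the pose to reach, as a shift and turn from the pose commanded when the call began, along the tool's axes at that moment; what a row does not reach only later rows make up. A row lasts 1/10 s, in which the tool goes at most 50 mm and 8.59 degrees, less where a joint would pass 70% of its speed; a pose out of reach is approached as far as the arm can. A call with a gripper value outside its range is refused whole. "gripper" is the opening, from 0 (shut) to 1 (fully open), set as the call begins (left out, the last holds). The fingers move at their own pace and stop on an object; "force" is the grip in N (left out, the last holds). Time passes only in rows, so rows that repeat a pose let the fingers close. It gives the time, the measured TCP pose, the force, the opening and the grip force at its end, in the units of the state.
- ctrl.get_state(): the state, without advancing time (a new reading comes with each control period).
- ctrl.get_image(name): name is "scene" or "top" or "wrist"; returns the picture (384x512x3 uint8, red, green, blue); there is no depth.
- ctrl.camera_model(name): a dict with "fx", "fy", "cx", "cy" (pixels), "R" (3x3) and "t" (3): a world point X has camera coordinates R X + t; the wrist camera has in their place "T_tool_cam" (4x4, takes a point from camera to tool coordinates, whose origin is the TCP and whose axes are the flange's). Camera axes: x right, y down, z forward; pixel columns grow to the right and rows downward; lengths in m; the calibration is good to about 2 mm. A picture is of the moment at which its call begins: read the wrist's pose just before it. camera_model takes no time and is no camera call.
- ctrl.close_job(): hands the job in; it is judged then, once.
The state is a dict: "time": time; "joint_positions": joint angles; "qd": joint speeds; "joint_torque": joint torques, N m; "position": TCP position; "tool_rot": TCP orientation; "ft_force": force on the tool from outside, world axes, zero at the start; "torque": the same for the moment, N m; "grip_width": opening from 0.0 (shut) to 1.0 (fully open); "grip_force": force on a finger pad.
Only numpy, scipy, OpenCV 4.12 (cv2) and the standard library are available. Lean on these libraries where they do the work, as an engineer would, in place of code of your own. Each camera call takes 0.05 s, during which the arm holds its last target. There are 200 camera calls.

## Task

Move the blue dust cover from the rotary stage into the white tray, then turn the stage slowly by its crank until the gauge needle shows the rim's high spot, let go there, and lock the stage by pressing the black knob down and turning it clockwise until it springs up again. With the stage locked at the high spot, stand every green-lidded jar upright on its plate, wholly inside its raised edge; leave the other things on the bench alone.

Things in the scene. Friction and masses are not known exactly. Their poses are not given: they have to be found in the camera images.
- stage_base: Fixed rotary specimen stage (white base); origin on the turntable's axis at bench height. Round turntable in the middle, follower gauge on its local +x side, grey lock housing (85 x 100 mm, 40 mm high) centred 185 mm along its local +y. Stands anywhere within some cm and turned a little.
- turntable (a joint): Angle of the turntable about its vertical axis, rad, growing anticlockwise seen from above, free to turn more than two full turns either way. It turns stiffly (about 3 N at the crank) and stays where it is left.
- plate_center (a point): Centre of the upper face of the turntable's round aluminium plate (its top 45 mm above the bench), which has flat printed circles on it and a raised edge lip, 8 mm high, 232 mm across inside and 244 mm outside.
- crank (a point): Centre of the top of the turntable's crank: an upright round black post, 18 mm thick, 47 mm tall, fixed to the plate 100 mm from its axis; its top is 92 mm above the bench. Turn the table by it. It stands where the turntable's angle puts it: at angle 0, on the stage's local -x side.
- gauge (a joint): Gauge reading, rad: red needle (90 mm show) over a paper scale, on a sprung lever whose roller rides the turntable's rim under the plate. Near 0 on the plain rim; grows (needle clockwise from above) over the one high spot, a smooth bump about 0.6 rad of turntable wide, peak about 0.33. Its place relative to the crank is unknown, differs each time and is hidden under the plate.
- lock (a joint): Turn of the black lock knob, rad: 0 unlocked (as found) to 1.25 locked, growing clockwise seen from above. It cannot turn until the knob is pressed down; once past about 1.15 it springs up by itself and is held locked.
- lock_push (a joint): How far the lock knob is pressed down, m: 0 up, 0.010 fully down. It must be held down more than 0.007 to be turned; the spring takes 4 N to start and 10 N at the bottom.
- knob_top (a point): Centre of the top of the lock knob, on its axis, 94 mm above the bench when up. Knob: black bar grip 62 mm long (along this point's x axis), 18 mm wide, 40 mm high, its underside 14 mm above the housing when up and 4 mm when down; white line on top at one end.
- cover: Round blue dust cover, 130 mm across, 62 mm high overall, 220 g, lying on the middle of the turntable at the start; a white round knob (26 mm thick, 30 mm tall, from 32 to 62 mm above the underside) stands in its middle. Origin: centre of its underside.
- tray: Fixed white open tray, 180 x 180 mm outside, walls 5 mm thick and 28 mm high, floor 5 mm; origin: centre of its underside.
- jar0: Specimen jar with green lid, a plain cylinder 60 mm across and 50 mm tall, 120 g, standing on the bench; origin: centre of its underside. Two to four such jars are present.
- jar1: Specimen jar with green lid, a plain cylinder 60 mm across and 50 mm tall, 120 g, standing on the bench; origin: centre of its underside. Two to four such jars are present.
- jar2: Specimen jar with green lid, a plain cylinder 60 mm across and 50 mm tall, 120 g, standing on the bench; origin: centre of its underside. Two to four such jars are present.
- jar3: Specimen jar with green lid, a plain cylinder 60 mm across and 50 mm tall, 120 g, standing on the bench; origin: centre of its underside. Two to four such jars are present.
- slide_box: Bystander: greenish slide box with white lid, 64 x 114 x 70 mm; origin: centre of its underside.
- wash_bottle: Bystander: white bottle with red cap, 64 mm across, 160 mm tall; origin: centre of its underside.
- pen: Bystander: blue pen, 140 mm long, 12 mm thick, lying along its x axis.
- petri_dish: Bystander: round glass dish, 94 mm across, 18 mm high; origin: centre of its underside.
- forceps: Bystander: hand tool with orange handle, 150 mm long, lying along its x axis.
- tape: Bystander: yellow roll, 80 mm across, 22 mm high; origin: centre of its underside.
Not all that is in view belongs to the job. Leave any brown or yellow look-alike of the jar0 alone. What is shaped like the jar2 but pink is not meant.

How it is judged:
On the way, in this order (a step that is already met when the one before it is completed fails the run):
1. the dust cover lies flat in the white tray, released (horizontal distance between cover and tray below 0.04 m and height (world z) of cover below 0.012 m and angle between cover's own z axis and vertical below 0.1 rad and contact force between the fingers and cover below 0.3 N), for 0.3 s.
2. the stage stands still with the gauge at the high spot and the crank let go (value of joint gauge above 0.285 rad and velocity of joint turntable between -0.05 and 0.05 rad/s and contact force between the fingers and turntable below 0.3 N), for 0.5 s.
3. the lock knob has been pressed, turned to locked, and has sprung up, with the stage still at the high spot (value of joint lock above 1.1 rad and value of joint lock_push below 0.003 m and value of joint gauge above 0.285 rad and velocity of joint turntable between -0.05 and 0.05 rad/s), for 0.3 s.
4. every jar present stands on the plate, released (horizontal distance between each of jar0, jar1, jar2, jar3 and plate_center below 0.092 m and height (world z) of jar0 between 0.041 and 0.052 m and angle between each of jar0, jar1, jar2, jar3's own z axis and vertical below 0.1 rad and height (world z) of jar1 between 0.041 and 0.052 m and height (world z) of jar2 between 0.041 and 0.052 m and height (world z) of jar3 between 0.041 and 0.052 m and contact force between the fingers and jar0 below 0.3 N and contact force between the fingers and jar1 below 0.3 N and contact force between the fingers and jar2 below 0.3 N and contact force between the fingers and jar3 below 0.3 N), for 0.3 s.
At the end, for the whole second after the job is handed in: Cover flat in the tray; gauge reading above 0.28 rad (about 0.1 rad of turntable from the high spot) and still; knob turned past 1.1 rad and up within 3 mm; each jar present upright (0.1 rad) on the plate, centre within 92 mm of its centre; all at rest (all of step 3 and horizontal distance between cover and tray below 0.04 m and height (world z) of cover below 0.012 m and angle between each of cover, jar0, jar1, jar2, jar3's own z axis and vertical below 0.1 rad and horizontal distance between each of jar0, jar1, jar2, jar3 and plate_center below 0.092 m and height (world z) of jar0 between 0.041 and 0.052 m and height (world z) of jar1 between 0.041 and 0.052 m and height (world z) of jar2 between 0.041 and 0.052 m and height (world z) of jar3 between 0.041 and 0.052 m and linear speed of each of jar0, jar1, jar2, jar3, cover below 0.02 m/s); the robot touches nothing.
It fails at once if the turntable is spun fast (over 2.5 rad/s) (velocity of joint turntable above 2.5 rad/s or velocity of joint turntable below -2.5 rad/s).
It fails at once if a bystander is moved more than 5 cm (distance of any of slide_box, wash_bottle, pen, petri_dish, forceps, tape from where it was at the start of the episode above 0.05 m).
Of jar0, jar1, jar2, jar3 only 2 to 4 are there at a start; the rules pass over those that are not, and their reading is None.
At some moment in a run one of jar0, jar1, jar2, jar3 may be knocked a few centimetres aside while the robot is not near it.
Once in a run the grip may slacken for a moment while it holds something.
It also fails if it takes over 208 s, if anything falls off the work surface, if the arm or the gripper's body presses on something with over 40 N, if the wrist force passes 120 N, or if a joint passes its speed limit or range.

## Working session

There is one attempt and no reset: what is moved stays moved. The work goes in short steps, Python scripts to look and compute and a tool call to move; the robot and the scene stay as the last step left them, time stands still between calls to the robot, and variables do not carry over. Pictures are saved under pics/ and viewed, at most 14 in all, crops included, and the job is handed in when it is done.

Besides the shell and the picture viewer there is one more tool, called after "Call:" by a JSON object that holds its "method" and its "body", one argument or row to a line. step_arm: Moves the arm, as the interface text tells. Its arguments: {"type":"object","properties":{"commands":{"type":"array"},"gripper":{"type":"number"},"force":{"type":"number"}},"required":["commands"]}

```bash
ls; mkdir -p pics; python3 - <<'E'
from bench import ctrl
import cv2
print(ctrl.get_state())
for n in ("top","scene"):
    cv2.imwrite(f"pics/{n}0.png",cv2.resize(ctrl.get_image(n)[:,:,::-1],(800,600),interpolation=cv2.INTER_CUBIC))
    print(ctrl.camera_model(n))
print(ctrl.camera_model("wrist"))
E
```

```text
pics
{'time': 0.0, 'joint_positions': array([ 1.14412226,  0.32183676, -0.07009815,  1.45166655,  0.02261164,
        1.37077463, -0.05688341]), 'qd': array([-1.35815347e-03,  5.50283228e-04, -5.28183061e-05, -5.33598576e-04,
       -1.63235138e-03,  1.93104670e-04,  4.49608995e-04]), 'joint_torque': array([-1.58591829e-04, -4.91292894e+01, -4.04268745e-01, -3.12525451e+01,
       -6.39376324e-02,  4.37380420e-02,  1.98703301e-04]), 'position': array([ 0.27705573, -0.58742574,  0.23545689]), 'tool_rot': array([-3.06380291e+00, -6.86470819e-01,  8.09333993e-04]), 'ft_force': array([ 0.17922123, -0.48606534,  0.13475485]), 'torque': array([ 0.00392853, -0.02501407, -0.00197903]), 'grip_force': 0.0, 'grip_width': 1.0031573258683226}
{'fx': 416.9258671554885, 'fy': 416.9258671554885, 'cx': 249.5369660918546, 'cy': 188.36635443753505, 'R': array([[ 0.00355006, -0.99998811, -0.00334241],
       [-0.99617679, -0.00324474, -0.08729993],
       [ 0.08728805,  0.00363955, -0.99617647]]), 't': array([-0.05301112,  0.54289404,  1.21023712])}
{'fx': 347.30978982691676, 'fy': 347.30978982691676, 'cx': 257.3870228431098, 'cy': 192.56128629277134, 'R': array([[-0.12788529,  0.99176978,  0.00616965],
       [ 0.67886249,  0.09206868, -0.72847036],
       [-0.72304292, -0.0889723 , -0.68504953]]), 't': array([ 0.12176731, -0.28090459,  1.46855232])}
{'fx': 335.07253732921805, 'fy': 335.07253732921805, 'cx': 254.12008414990538, 'cy': 200.9279461551588, 'T_tool_cam': array([[-5.51232988e-04, -9.67354908e-01, -2.53424896e-01,
         7.01843061e-02],
       [ 9.99999722e-01, -4.06100531e-04, -6.24995787e-04,
        -1.18856029e-03],
       [ 5.01676757e-04, -2.53425171e-01,  9.67354863e-01,
        -1.46996030e-01],
       [ 0.00000000e+00,  0.00000000e+00,  0.00000000e+00,
         1.00000000e+00]])}
```

View pics/top0.png

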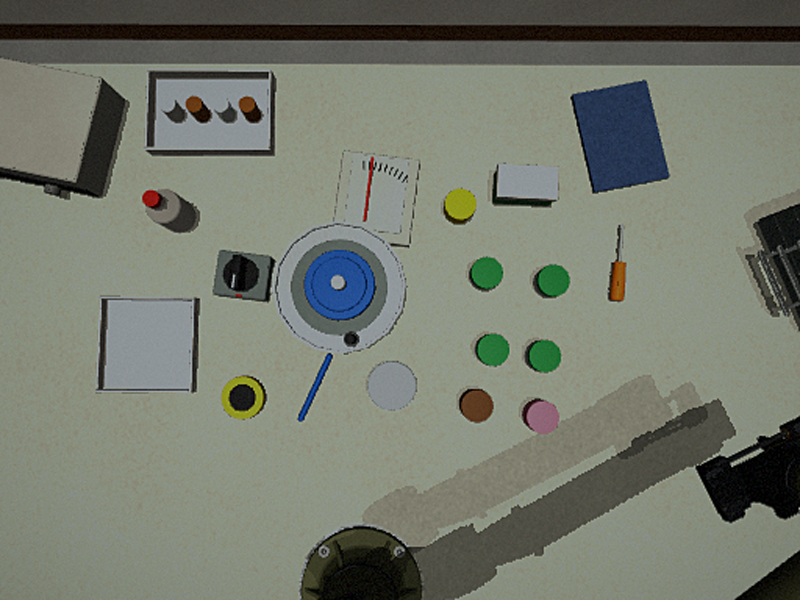

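View pics/scene0.png

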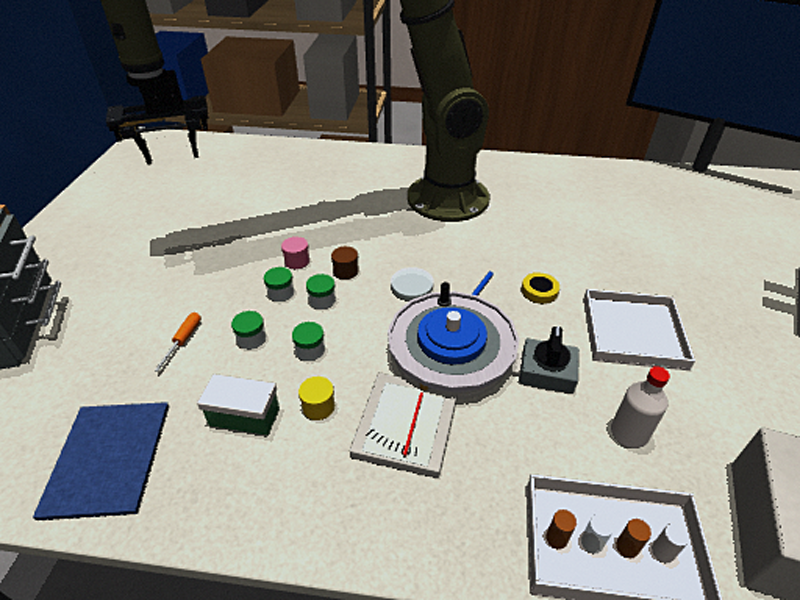

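The top view shows the cover knob at (339,283), the crank at (351,338), the lock knob at (240,272) and the tray at (149,344). There are four green jars, at (487,273), (552,281), (492,350) and (544,356). The needle runs from (365,220) to (372,158).

```bash
cat > h.py <<'E'
from bench import ctrl
import numpy as np, cv2
from scipy.spatial.transform import Rotation as Ro
S=1.5625
def top(u,v,z,cam="top",s=S):
    c=ctrl.camera_model(cam); R,t=c["R"],c["t"]
    d=R.T@np.array([(u/s-c["cx"])/c["fx"],(v/s-c["cy"])/c["fy"],1.]); o=-R.T@t
    return (o+d*(z-o[2])/d[2]).round(4)
def wristpx(u,v,z,p,r,s=S):
    c=ctrl.camera_model("wrist"); T=c["T_tool_cam"]; R=Ro.from_rotvec(r).as_matrix()
    d=R@T[:3,:3]@np.array([(u/s-c["cx"])/c["fx"],(v/s-c["cy"])/c["fy"],1.]); o=R@T[:3,3]+p
    return (o+d*(z-o[2])/d[2]).round(4)
def proj(X,cam="top"):
    c=ctrl.camera_model(cam); q=c["R"]@np.asarray(X)+c["t"]
    return np.array([c["fx"]*q[0]/q[2]+c["cx"],c["fy"]*q[1]/q[2]+c["cy"]])
def pose():
    s=ctrl.get_state(); R=Ro.from_rotvec(s["tool_rot"]).as_matrix()
    return s,s["position"],np.degrees(np.arctan2(R[1,0],R[0,0])),R
def save(cam,name,crop=None,size=(800,600)):
    im=ctrl.get_image(cam)[:,:,::-1]
    if crop: x0,y0,x1,y1=crop; im=im[y0:y1,x0:x1]
    cv2.imwrite(f"pics/{name}.png",cv2.resize(im,size,interpolation=cv2.INTER_CUBIC))
E
python3 - <<'E'
from h import *
for n,u,v,z in [("cover",339,283,.107),("crank",351,338,.092),("plate",340.5,288,.05),("knob",240,272,.094),("tray",148.5,345,.028),("j0",487,273,.05),("j1",552,281,.05),("j2",492,350,.05),("j3",544,356,.05),("needletip",372,158,.04),("needlebase",365,220,.04),("housing c",243,275,.04),("pen a",329,355,.012),("bottlecap",151,199,.16)]:
    print(n,top(u,v,z))
im=ctrl.get_image("top")[:,:,::-1]
a=cv2.resize(im[140:215,120:270],(800,400),interpolation=cv2.INTER_CUBIC)
cv2.imwrite("pics/crop1.png",a)
print(pose()[1:3])
E
```

```text
cover [0.5556 0.0386 0.107 ]
crank [0.4589 0.0175 0.092 ]
plate [0.5522 0.0404 0.05  ]
knob [0.5762 0.2174 0.094 ]
tray [0.4457 0.4016 0.028 ]
j0 [ 0.5811 -0.2315  0.05  ]
j1 [ 0.5666 -0.3519  0.05  ]
j2 [ 0.4386 -0.2394  0.05  ]
j3 [ 0.428  -0.3347  0.05  ]
needletip [ 0.8021 -0.0162  0.04  ]
needlebase [ 0.6823 -0.0037  0.04  ]
housing c [0.5771 0.2244 0.04  ]
pen a [0.4282 0.064  0.012 ]
bottlecap [0.6932 0.357  0.16  ]
(array([ 0.27712397, -0.58750019,  0.23571058]), np.float64(25.259989807632746))
```

View pics/crop1.png

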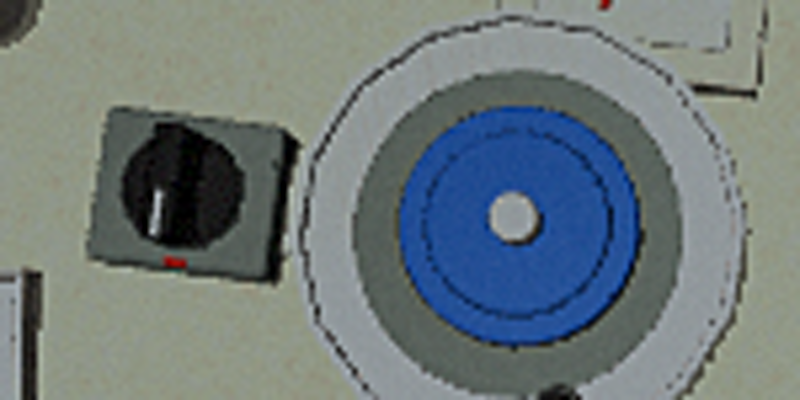

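The crop shows the knob's white line on the robot-left end and the bar roughly along world x. The cover is centred on the plate.

Call:
{"method": "step_arm", "body": {
  "commands": [
    {"travel": [0.519,-0.447,0.0],"turn": [0,0,-64.7]},
    {"travel": [0.519,-0.447,0.0],"turn": [0,0,-64.7]},
    {"travel": [0.519,-0.447,0.0],"turn": [0,0,-64.7]},
    {"travel": [0.519,-0.447,0.0],"turn": [0,0,-64.7]},
    {"travel": [0.519,-0.447,0.0],"turn": [0,0,-64.7]}
  ]
}}

```text
time: 0.65
position: [0.3794, -0.3575, 0.2364]
tool_rot: [2.596, 1.77, -0.0]
ft_force: [1.0, -0.9, 1.6]
grip_width: 0.999
grip_force: 0.0
```

```bash
python3 -c "
from h import *
s,p,y,R=pose();print(p,y,s['joint_positions'].round(2))
d=R.T@(np.array([.5555,.0386,.2355])-p);print(d,y-90)"
```

```text
[ 0.37942494 -0.35747008  0.236373  ] 68.57561322326109 [ 0.99  0.06 -0.29  1.76  0.02  1.32  0.32]
[0.43301746 0.01923471 0.00077389] -21.424386776738913
```

Call:
{"method": "step_arm", "body": {
  "commands": [
    {"travel": [0.433,0.019,0.0],"turn": [0,0,-21.4]},
    {"travel": [0.433,0.019,0.0],"turn": [0,0,-21.4]},
    {"travel": [0.433,0.019,0.0],"turn": [0,0,-21.4]},
    {"travel": [0.433,0.019,0.0],"turn": [0,0,-21.4]},
    {"travel": [0.433,0.019,0.0],"turn": [0,0,-21.4]}
  ]
}}

```text
time: 1.15
position: [0.4821, -0.1297, 0.2366]
tool_rot: [2.228, 2.213, -0.0]
ft_force: [0.3, 0.0, 0.6]
grip_width: 1.001
grip_force: 0.0
```

```bash
python3 -c "
from h import *
s,p,y,R=pose();print(p,y,s['joint_positions'].round(2))
d=R.T@(np.array([.5555,.0386,.2355])-p);print(d,y-90)"
```

```text
[ 0.48213408 -0.12973857  0.23658873] 89.6142520371133 [ 0.74  0.02 -0.54  1.8   0.01  1.32  0.2 ]
[0.16882938 0.07223067 0.00099365] -0.3857479628866969
```

Call:
{"method": "step_arm", "body": {
  "commands": [
    {"travel": [0.163,0.071,0.0],"turn": [0,0,0]},
    {"travel": [0.163,0.071,0.0],"turn": [0,0,0]},
    {"travel": [0.163,0.071,0.0],"turn": [0,0,0]},
    {"travel": [0.163,0.071,0.0],"turn": [0,0,0]},
    {"travel": [0.163,0.071,0.0],"turn": [0,0,0]}
  ]
}}

```text
time: 1.65
position: [0.5543, 0.0368, 0.2364]
tool_rot: [-2.218, -2.222, -0.004]
ft_force: [-0.2, -0.1, 0.1]
grip_width: 1.0
grip_force: 0.0
```

```bash
python3 -c "
from h import *
s,p,y,R=pose();print(p,y,s['joint_positions'].round(2),s['qd'].round(2),s['tool_rot'])
save('wrist','w1')
print([ (x,wristpx(x,300,.05,p,s['tool_rot'])) for x in (200,400,600)])"
```

```text
[0.55432045 0.03684492 0.23639833] 90.10900796209043 [ 0.51  0.17 -0.7   1.67  0.11  1.34 -0.2 ] [ 0.05 -0.02  0.07  0.03  0.02  0.02  0.05] [-2.21774825 -2.22197105 -0.00385183]
[(200, array([0.426 , 0.0301, 0.05  ])), (400, array([0.5567, 0.0303, 0.05  ])), (600, array([0.6875, 0.0304, 0.05  ]))]
```

View pics/w1.png

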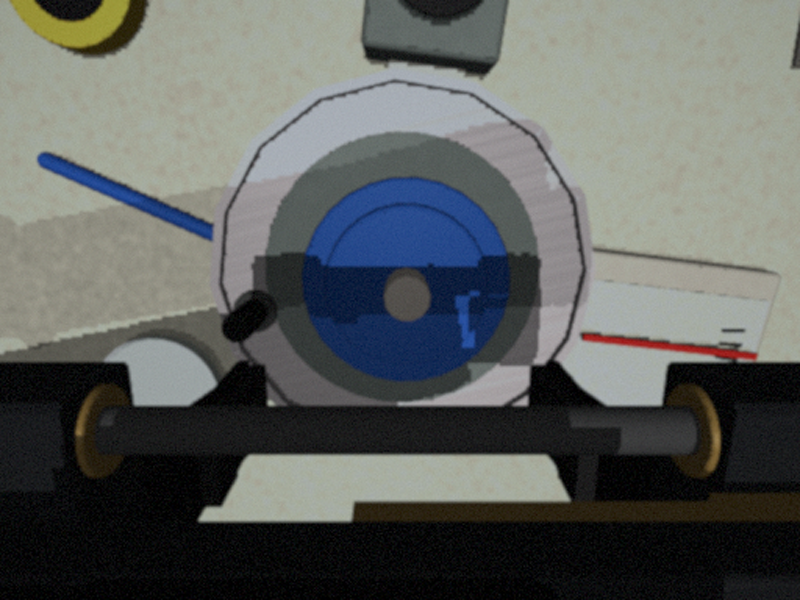

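The wrist view shows the cover knob top at (407,296), the grey printed circle centred near (403.5,266), and the crank top at (238,326). The needle is at about (583,336)–(757,356).

```bash
python3 -c "
from h import *
p=np.array([0.55432045,0.03684492,0.23639833]);r=np.array([-2.21774825,-2.22197105,-0.00385183])
for n,u,v,z in [('knob',407,296,.107),('circ L',266,268,.045),('circ R',541,268,.045),('circ T',403,132,.045),('circ B',403,401,.045),('plate c',403.5,266,.045),('crank',238,326,.092),('lipL',213,255,.053),('lipR',591,255,.053)]: print(n,wristpx(u,v,z,p,r))
print(pose()[1:3])
"
```

```text
knob [0.5601 0.0456 0.107 ]
circ L [0.4692 0.0505 0.045 ]
circ R [0.6488 0.0507 0.045 ]
circ T [0.5583 0.1348 0.045 ]
circ B [ 0.5591 -0.0432  0.045 ]
plate c [0.559  0.0519 0.045 ]
crank [0.4628 0.0244 0.092 ]
lipL [0.4381 0.0601 0.053 ]
lipR [0.6777 0.0604 0.053 ]
(array([0.55384665, 0.03345686, 0.23616668]), np.float64(89.90415536618276))
```

Call:
{"method": "step_arm", "body": {
  "commands": [
    {"travel": [0.006,0.003,0.05]},
    {"travel": [0.006,0.003,0.1]},
    {"travel": [0.006,0.003,0.13]},
    {"travel": [0.006,0.003,0.141]},
    {"travel": [0.006,0.003,0.141]}
  ],
  "gripper": 0.6
}}

```text
$.commands[0]: bad value
```

Call:
{"method": "step_arm", "body": {
  "commands": [
    {"travel": [0,0,0]},
    {"travel": [0,0,0]},
    {"travel": [0,0,0]},
    {"travel": [0,0,0]},
    {"travel": [0,0,0]}
  ],
  "gripper": 0.0,
  "force": 25
}}

```text
$.commands[0]: bad value
```

Call:
{"method": "step_arm", "body": {
  "commands": [
    {"travel": [0,0,0]},
    {"travel": [0,0,-0.02]},
    {"travel": [0,0,-0.06]},
    {"travel": [0,0,-0.1]},
    {"travel": [0,0,-0.1]}
  ]
}}

```text
$.commands[0]: bad value
```

Rows need "turn" as well.

Call:
{"method": "step_arm", "body": {
  "commands": [
    {"travel": [0.006,0.003,0.05],"turn": [0,0,0]},
    {"travel": [0.006,0.003,0.1],"turn": [0,0,0]},
    {"travel": [0.006,0.003,0.13],"turn": [0,0,0]},
    {"travel": [0.006,0.003,0.141],"turn": [0,0,0]},
    {"travel": [0.006,0.003,0.141],"turn": [0,0,0]}
  ],
  "gripper": 0.6
}}

```text
time: 2.2
position: [0.5565, 0.0352, 0.0949]
tool_rot: [-2.23, -2.212, 0.002]
ft_force: [0.3, 0.5, 1.3]
grip_width: 0.646
grip_force: 0.0
```

Call:
{"method": "step_arm", "body": {
  "commands": [
    {"travel": [0,0,0],"turn": [0,0,0]},
    {"travel": [0,0,0],"turn": [0,0,0]},
    {"travel": [0,0,0],"turn": [0,0,0]},
    {"travel": [0,0,0],"turn": [0,0,0]},
    {"travel": [0,0,0],"turn": [0,0,0]}
  ],
  "gripper": 0.0,
  "force": 25
}}

```text
time: 2.7
position: [0.558, 0.0369, 0.0965]
tool_rot: [2.227, 2.213, 0.003]
ft_force: [1.2, 0.9, 1.8]
grip_width: 0.293
grip_force: 25.0
```

Call:
{"method": "step_arm", "body": {
  "commands": [
    {"travel": [0,0,0],"turn": [0,0,0]},
    {"travel": [0,0,-0.02],"turn": [0,0,0]},
    {"travel": [0,0,-0.06],"turn": [0,0,0]},
    {"travel": [0,0,-0.1],"turn": [0,0,0]},
    {"travel": [0,0,-0.1],"turn": [0,0,0]}
  ]
}}

```text
time: 3.2
position: [0.5596, 0.0377, 0.2005]
tool_rot: [2.224, 2.21, 0.009]
ft_force: [1.0, 0.6, -2.1]
grip_width: 0.292
grip_force: 25.0
```

Call:
{"method": "step_arm", "body": {
  "commands": [
    {"travel": [0.03,-0.01,0],"turn": [0,0,0]},
    {"travel": [0.07,-0.022,0],"turn": [0,0,0]},
    {"travel": [0.11,-0.034,0],"turn": [0,0,0]},
    {"travel": [0.15,-0.046,0],"turn": [0,0,0]},
    {"travel": [0.19,-0.058,0],"turn": [0,0,0]}
  ]
}}

```text
time: 3.7
position: [0.4982, 0.228, 0.1937]
tool_rot: [-2.228, -2.213, 0.005]
ft_force: [-0.1, 0.5, -2.3]
grip_width: 0.292
grip_force: 25.0
```

Call:
{"method": "step_arm", "body": {
  "commands": [
    {"travel": [0.04,-0.012,0],"turn": [0,0,0]},
    {"travel": [0.08,-0.024,0],"turn": [0,0,0]},
    {"travel": [0.12,-0.036,0],"turn": [0,0,0]},
    {"travel": [0.16,-0.048,0],"turn": [0,0,0]},
    {"travel": [0.174,-0.055,0],"turn": [0,0,0]}
  ]
}}

```text
time: 4.2
position: [0.442, 0.4058, 0.1937]
tool_rot: [-2.219, -2.218, 0.004]
ft_force: [-0.9, -0.0, -1.8]
grip_width: 0.293
grip_force: 25.0
```

Call:
{"method": "step_arm", "body": {
  "commands": [
    {"travel": [0,0,0],"turn": [0,0,0]},
    {"travel": [0,0,0],"turn": [0,0,0]},
    {"travel": [0,0,0],"turn": [0,0,0]},
    {"travel": [0,0,0],"turn": [0,0,0]}
  ]
}}

```text
time: 4.6
position: [0.4474, 0.3997, 0.195]
tool_rot: [2.231, 2.21, -0.002]
ft_force: [-0.1, -0.3, -2.6]
grip_width: 0.293
grip_force: 25.0
```

```bash
python3 -c "
from h import *
s,p,y,R=pose();print(p,y,s['grip_width'])
save('top','t2')
for n in (.0,.1): print(proj([.558,.041,n])*S)"
```

```text
[0.4473636  0.39974569 0.19497056] 89.46709246914554 0.29299075671103403
[342.28593546 287.54165626]
[338.00719767 282.05416633]
```

View pics/t2.png

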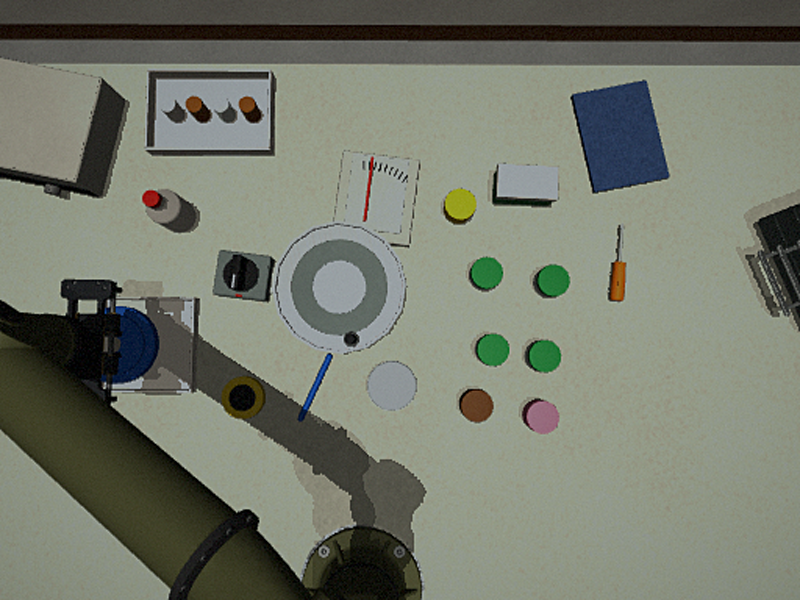

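The plate is bare now and its printed centre is at about (340,287). The cover hangs over the tray, so I'm lowering it.

Call:
{"method": "step_arm", "body": {
  "commands": [
    {"travel": [0,0,0.04],"turn": [0,0,0]},
    {"travel": [0,0,0.08],"turn": [0,0,0]},
    {"travel": [0,0,0.115],"turn": [0,0,0]},
    {"travel": [0,0,0.13],"turn": [0,0,0]},
    {"travel": [0,0,0.137],"turn": [0,0,0]}
  ]
}}

```text
time: 5.15
position: [0.4462, 0.4004, 0.0572]
tool_rot: [-2.23, -2.213, 0.004]
ft_force: [-0.2, 0.4, -2.6]
grip_width: 0.293
grip_force: 25.0
```

Call:
{"method": "step_arm", "body": {
  "commands": [
    {"travel": [0,0,0],"turn": [0,0,0]},
    {"travel": [0,0,0.002],"turn": [0,0,0]},
    {"travel": [0,0,0.002],"turn": [0,0,0]}
  ]
}}

```text
time: 5.45
position: [0.4471, 0.4024, 0.0581]
tool_rot: [2.229, 2.214, 0.004]
ft_force: [0.6, -0.0, -3.1]
grip_width: 0.291
grip_force: 25.0
```

Call:
{"method": "step_arm", "body": {
  "commands": [
    {"travel": [0,0,0],"turn": [0,0,0]},
    {"travel": [0,0,0],"turn": [0,0,0]},
    {"travel": [0,0,0],"turn": [0,0,0]}
  ],
  "gripper": 0.7
}}

```text
time: 5.75
position: [0.4467, 0.4021, 0.0574]
tool_rot: [2.228, 2.214, 0.002]
ft_force: [-0.5, -0.4, -0.3]
grip_width: 0.482
grip_force: 0.0
```

Call:
{"method": "step_arm", "body": {
  "commands": [
    {"travel": [0,0,-0.03],"turn": [0,0,0]},
    {"travel": [0,0,-0.07],"turn": [0,0,0]},
    {"travel": [0,0,-0.11],"turn": [0,0,0]},
    {"travel": [0,0,-0.11],"turn": [0,0,0]}
  ]
}}

```text
time: 6.15
position: [0.4485, 0.4049, 0.173]
tool_rot: [2.228, 2.214, 0.017]
ft_force: [0.5, 0.8, 0.1]
grip_width: 0.693
grip_force: 0.0
```

Call:
{"method": "step_arm", "body": {
  "commands": [
    {"travel": [-0.383,0.0135,0],"turn": [0,0,78]},
    {"travel": [-0.383,0.0135,0],"turn": [0,0,78]},
    {"travel": [-0.383,0.0135,0],"turn": [0,0,78]},
    {"travel": [-0.383,0.0135,0],"turn": [0,0,78]},
    {"travel": [-0.383,0.0135,0],"turn": [0,0,78]}
  ],
  "gripper": 0.6
}}

```text
time: 6.65
position: [0.4532, 0.1497, 0.1666]
tool_rot: [2.888, 1.235, 0.001]
ft_force: [0.4, -0.9, -0.6]
grip_width: 0.598
grip_force: 0.0
```

```bash
cat >> h.py <<'E'
def go(x,y,z,yaw):
    s,p,yw,R=pose(); d=R.T@(np.array([x,y,z])-p)
    t=(yw-yaw+180)%360-180
    print("pos",p.round(4),"yaw",round(yw,2),"j7",s["joint_positions"].round(2)[-1],"-> travel",d.round(4),"turn",round(t,2),"rows",np.linalg.norm(d)/.05,abs(t)/8.59)
E
python3 -c "
from h import *
go(.4605,.020,.17,12.2)"
```

```text
pos [0.4532 0.1497 0.1666] yaw 46.31 j7 -1.15 -> travel [-0.0888  0.0949 -0.0034] turn 34.11 rows 2.5989828942882376 3.9710360598932195
```

Call:
{"method": "step_arm", "body": {
  "commands": [
    {"travel": [-0.087,0.087,-0.003],"turn": [0,0,33.3]},
    {"travel": [-0.087,0.087,-0.003],"turn": [0,0,33.3]},
    {"travel": [-0.087,0.087,-0.003],"turn": [0,0,33.3]},
    {"travel": [-0.087,0.087,-0.003],"turn": [0,0,33.3]},
    {"travel": [-0.087,0.087,-0.003],"turn": [0,0,33.3]}
  ]
}}

```text
time: 7.15
position: [0.457, 0.0279, 0.1695]
tool_rot: [3.12, 0.362, 0.0]
ft_force: [0.9, 0.8, -0.6]
grip_width: 0.6
grip_force: 0.0
```

Call:
{"method": "step_arm", "body": {
  "commands": [
    {"travel": [0,0,0],"turn": [0,0,0]},
    {"travel": [0,0,0],"turn": [0,0,0]},
    {"travel": [0,0,0],"turn": [0,0,0]},
    {"travel": [0,0,0],"turn": [0,0,0]}
  ]
}}

```text
time: 7.55
position: [0.457, 0.0292, 0.1695]
tool_rot: [3.12, 0.368, -0.0]
ft_force: [0.4, -0.1, 0.3]
grip_width: 0.601
grip_force: 0.0
```

```bash
cat >> h.py <<'E'
def gauge(cam="top"):
    im=ctrl.get_image(cam); h=cv2.cvtColor(im,cv2.COLOR_RGB2HSV)
    m=(((h[:,:,0]<8)|(h[:,:,0]>172))&(h[:,:,1]>140)&(h[:,:,2]>70)).astype(np.uint8)
    c=np.array([proj([x,y,.035],cam) for x in(.67,.84) for y in(-.13,.06)]); lo=c.min(0).astype(int); hi=c.max(0).astype(int)
    k=np.zeros_like(m); k[lo[1]:hi[1],lo[0]:hi[0]]=1
    v,u=np.nonzero(m*k)
    if len(u)<8: print(cam,"few",len(u)); return
    P=np.array([top(a,b,.04,cam,1)[:2] for a,b in zip(u,v)])
    vx,vy,x0,y0=cv2.fitLine(P.astype(np.float32),cv2.DIST_HUBER,0,.01,.01).ravel()
    a=np.degrees(np.arctan2(vy/np.sign(vx),abs(vx))); print(cam,"n",len(u),"needle deg",round(float(a),2),"x",P[:,0].min(),P[:,0].max())
E
python3 -c "
from h import *
gauge();gauge('scene')
s,p,yw,R=pose();save('wrist','w2');go(.4605,.020,.17,12.2)
np.save('w2.npy',np.r_[p,s['tool_rot']])"
```

```text
top n 68 needle deg -6.48 x 0.6847 0.8055
scene n 83 needle deg -6.57 x 0.6902 0.8124
pos [0.457  0.0289 0.1695] yaw 13.4 j7 -1.44 -> travel [ 0.0013  0.0095 -0.0005] turn 1.2 rows 0.19165563815583375 0.14006037902371488
```

View pics/w2.png

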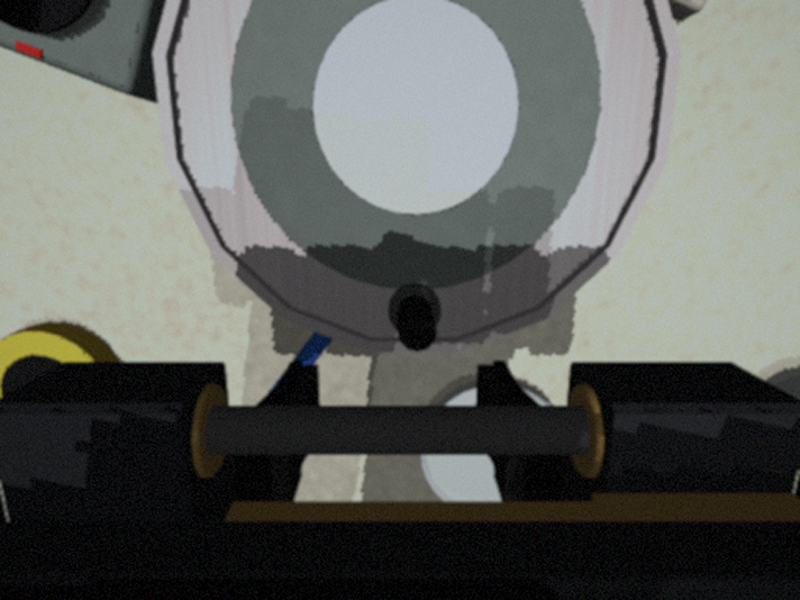

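The wrist view shows the inner white circle at u 314–519 with its bottom at v=213, and the crank top at about (417,335).

```bash
python3 -c "
from h import *
q=np.load('w2.npy');p,r=q[:3],q[3:]
for n,u,v,z in [('inL',314,104,.045),('inR',519,104,.045),('inB',416.5,213.5,.045),('outB',416.5,290,.045),('crank',417,335,.092)]: print(n,wristpx(u,v,z,p,r))
"
```

```text
inL [0.5485 0.0938 0.045 ]
inR [ 0.5716 -0.0029  0.045 ]
inB [0.5093 0.0329 0.045 ]
outB [0.4706 0.0233 0.045 ]
crank [0.46   0.0221 0.092 ]
```

Call:
{"method": "step_arm", "body": {
  "commands": [
    {"travel": [0.0012,0.008,0.0],"turn": [0,0,0.5]},
    {"travel": [0.0012,0.008,0.03],"turn": [0,0,0.5]},
    {"travel": [0.0012,0.008,0.07],"turn": [0,0,0.5]},
    {"travel": [0.0012,0.008,0.097],"turn": [0,0,0.5]},
    {"travel": [0.0012,0.008,0.097],"turn": [0,0,0.5]}
  ]
}}

```text
time: 8.2
position: [0.4573, 0.0206, 0.0694]
tool_rot: [-3.12, -0.351, 0.01]
ft_force: [0.2, 1.1, -0.9]
grip_width: 0.601
grip_force: 0.0
```

Call:
{"method": "step_arm", "body": {
  "commands": [
    {"travel": [0,0,0],"turn": [0,0,0]},
    {"travel": [0,0,0],"turn": [0,0,0]},
    {"travel": [0,0,0],"turn": [0,0,0]},
    {"travel": [0,0,0],"turn": [0,0,0]},
    {"travel": [0,0,0],"turn": [0,0,0]}
  ],
  "gripper": 0.0,
  "force": 6
}}

```text
time: 8.7
position: [0.4605, 0.0211, 0.0732]
tool_rot: [3.121, 0.352, 0.002]
ft_force: [-0.2, 0.2, -0.2]
grip_width: 0.232
grip_force: 0.0
```

```bash
python3 -c "
from h import *
go(.46,.0215,.072,12.9)
for f in np.arange(.1,.51,.1): print((.1*(1-np.cos(f))).round(4),(.1*np.sin(f)).round(4),np.degrees(f).round(2))"
```

```text
pos [0.4605 0.0211 0.0732] yaw 12.85 j7 -1.51 -> travel [-0.0004 -0.0005  0.0012] turn -0.05 rows 0.028069874846417563 0.005312881709413075
0.0005 0.01 5.73
0.002 0.0199 11.46
0.0045 0.0296 17.19
0.0079 0.0389 22.92
0.0122 0.0479 28.65
```

Call:
{"method": "step_arm", "body": {
  "commands": [
    {"travel": [0.0,0,0],"turn": [0,0,0]},
    {"travel": [0.0005,0.01,0],"turn": [0,0,-5.73]},
    {"travel": [0.002,0.0199,0],"turn": [0,0,-11.46]},
    {"travel": [0.0045,0.0296,0],"turn": [0,0,-17.19]},
    {"travel": [0.0079,0.0389,0],"turn": [0,0,-22.92]}
  ]
}}

```text
time: 9.2
position: [0.4744, -0.0137, 0.0722]
tool_rot: [-2.984, -0.972, 0.006]
ft_force: [-5.8, 3.0, 4.2]
grip_width: 0.221
grip_force: 2.8
```

```bash
cat >> h.py <<'E'
def rep():
    gauge();gauge("scene");s,p,yw,R=pose();c=np.array([.5577,.0430]);d=p[:2]-c
    print(p.round(4),"yaw",yw.round(2),"crank ang",np.degrees(np.arctan2(d[1],d[0])).round(2),"r",np.hypot(*d).round(4),"f",s["ft_force"].round(1),"j7",s["joint_positions"][-1].round(2),s["grip_width"])
E
python3 -c "
from h import *
rep()"
```

```text
top n 69 needle deg -6.92 x 0.6847 0.8024
scene n 81 needle deg -6.54 x 0.6905 0.8124
[ 0.4758 -0.0157  0.0723] yaw 35.76 crank ang -144.38 r 0.1007 f [-1.8 -2.8  1.2] j7 -1.05 0.20210697605839795
```

Call:
{"method": "step_arm", "body": {
  "commands": [
    {"travel": [0.0005,0.01,0],"turn": [0,0,-5.73]},
    {"travel": [0.002,0.0199,0],"turn": [0,0,-11.46]},
    {"travel": [0.0045,0.0296,0],"turn": [0,0,-17.19]},
    {"travel": [0.0079,0.0389,0],"turn": [0,0,-22.92]}
  ]
}}

```text
time: 9.7
position: [0.5038, -0.0415, 0.0722]
tool_rot: [-2.735, -1.541, 0.006]
ft_force: [-4.4, 0.9, 3.6]
grip_width: 0.202
grip_force: 6.0
```

```bash
python3 -c "
from h import *
rep()"
```

```text
top n 71 needle deg -6.64 x 0.6817 0.8055
scene n 82 needle deg -6.45 x 0.6905 0.8124
[ 0.5056 -0.0426  0.0722] yaw 58.57 crank ang -121.35 r 0.1002 f [-0.2 -1.8 -1.4] j7 -0.63 0.20230324903713368
```

Working well. I'll go on with 5-row arcs and a reading after each.

Call:
{"method": "step_arm", "body": {
  "commands": [
    {"travel": [0.0005,0.01,0],"turn": [0,0,-5.73]},
    {"travel": [0.002,0.0199,0],"turn": [0,0,-11.46]},
    {"travel": [0.0045,0.0296,0],"turn": [0,0,-17.19]},
    {"travel": [0.0079,0.0389,0],"turn": [0,0,-22.92]}
  ]
}}

```text
time: 10.2
position: [0.5413, -0.0554, 0.0721]
tool_rot: [-2.377, -2.052, 0.005]
ft_force: [-4.5, 1.4, 3.0]
grip_width: 0.205
grip_force: 6.0
```

```bash
python3 -c "
from h import *
rep()"
```

```text
top n 71 needle deg -6.64 x 0.6817 0.8055
scene n 81 needle deg -6.54 x 0.6905 0.8124
[ 0.5432 -0.0557  0.0722] yaw 81.44 crank ang -98.35 r 0.0997 f [ 0.6 -1.4 -2.3] j7 -0.26 0.20303606095920215
```

Call:
{"method": "step_arm", "body": {
  "commands": [
    {"travel": [0.0005,0.01,0],"turn": [0,0,-5.73]},
    {"travel": [0.002,0.0199,0],"turn": [0,0,-11.46]},
    {"travel": [0.0045,0.0296,0],"turn": [0,0,-17.19]},
    {"travel": [0.0079,0.0389,0],"turn": [0,0,-22.92]}
  ]
}}

```text
time: 10.7
position: [0.581, -0.0537, 0.0721]
tool_rot: [-1.924, -2.482, 0.004]
ft_force: [-3.5, -0.7, 1.2]
grip_width: 0.205
grip_force: 6.0
```

```bash
python3 -c "
from h import *
rep()"
```

```text
top n 59 needle deg -6.18 x 0.6997 0.8024
scene n 83 needle deg -6.54 x 0.6902 0.8124
[ 0.583  -0.0532  0.0722] yaw 104.34 crank ang -75.29 r 0.0994 f [ 1.5 -0.9 -3. ] j7 0.09 0.19911883833310293
```

Call:
{"method": "step_arm", "body": {
  "commands": [
    {"travel": [0.0005,0.01,0],"turn": [0,0,-5.73]},
    {"travel": [0.002,0.0199,0],"turn": [0,0,-11.46]},
    {"travel": [0.0045,0.0296,0],"turn": [0,0,-17.19]},
    {"travel": [0.0079,0.0389,0],"turn": [0,0,-22.92]}
  ]
}}

```text
time: 11.2
position: [0.6169, -0.0368, 0.0722]
tool_rot: [-1.394, -2.814, 0.004]
ft_force: [-2.4, -2.8, 0.7]
grip_width: 0.203
grip_force: 6.0
```

```bash
python3 -c "
from h import *
rep()"
```

```text
top n 26 needle deg -7.55 x 0.76 0.8024
scene n 76 needle deg -6.31 x 0.6905 0.8124
[ 0.6185 -0.0354  0.0723] yaw 127.25 crank ang -52.2 r 0.0992 f [ 1.4 -0.9 -2.8] j7 0.41 0.2038066181203543
```

Call:
{"method": "step_arm", "body": {
  "commands": [
    {"travel": [0.0005,0.01,0],"turn": [0,0,-5.73]},
    {"travel": [0.002,0.0199,0],"turn": [0,0,-11.46]},
    {"travel": [0.0045,0.0296,0],"turn": [0,0,-17.19]},
    {"travel": [0.0079,0.0389,0],"turn": [0,0,-22.92]}
  ]
}}

```text
time: 11.7
position: [0.6433, -0.0074, 0.0723]
tool_rot: [-0.809, -3.035, 0.004]
ft_force: [-3.0, -2.8, -0.1]
grip_width: 0.205
grip_force: 6.0
```

```bash
python3 -c "
from h import *
rep()"
```

```text
top few 0
scene n 78 needle deg -6.5 x 0.6905 0.8124
[ 0.6444 -0.0053  0.0724] yaw 150.17 crank ang -29.1 r 0.0992 f [ 0.9 -0.2 -2.7] j7 0.72 0.20098657595586825
```

Call:
{"method": "step_arm", "body": {
  "commands": [
    {"travel": [0.0005,0.01,0],"turn": [0,0,-5.73]},
    {"travel": [0.002,0.0199,0],"turn": [0,0,-11.46]},
    {"travel": [0.0045,0.0296,0],"turn": [0,0,-17.19]},
    {"travel": [0.0079,0.0389,0],"turn": [0,0,-22.92]}
  ]
}}

```text
time: 12.2
position: [0.6562, 0.0297, 0.0723]
tool_rot: [-0.191, -3.135, 0.005]
ft_force: [-1.0, -3.5, -0.5]
grip_width: 0.205
grip_force: 6.0
```

```bash
python3 -c "
from h import *
rep()"
```

```text
top n 35 needle deg -4.92 x 0.7418 0.8055
scene n 81 needle deg -6.45 x 0.6905 0.8148
[0.6566 0.0324 0.0724] yaw 173.08 crank ang -6.12 r 0.0994 f [ 0.4 -0.2 -2.3] j7 1.02 0.20162549718073552
```

Call:
{"method": "step_arm", "body": {
  "commands": [
    {"travel": [0.0005,0.01,0],"turn": [0,0,-5.73]},
    {"travel": [0.002,0.0199,0],"turn": [0,0,-11.46]},
    {"travel": [0.0045,0.0296,0],"turn": [0,0,-17.19]},
    {"travel": [0.0079,0.0389,0],"turn": [0,0,-22.92]}
  ]
}}

```text
time: 12.7
position: [0.6539, 0.069, 0.0724]
tool_rot: [-0.435, 3.11, -0.004]
ft_force: [1.6, -3.8, -3.1]
grip_width: 0.202
grip_force: 6.0
```

```bash
python3 -c "
from h import *
rep()"
```

```text
top n 38 needle deg -6.23 x 0.7388 0.8055
scene n 82 needle deg -6.61 x 0.6902 0.8148
[0.6532 0.0719 0.0725] yaw -164.02 crank ang 16.82 r 0.0997 f [ 1.4 -0.7 -2.7] j7 1.32 0.20217893361545944
```

Call:
{"method": "step_arm", "body": {
  "commands": [
    {"travel": [0.0005,0.01,0],"turn": [0,0,-5.73]},
    {"travel": [0.002,0.0199,0],"turn": [0,0,-11.46]},
    {"travel": [0.0045,0.0296,0],"turn": [0,0,-17.19]},
    {"travel": [0.0079,0.0389,0],"turn": [0,0,-22.92]}
  ]
}}

```text
time: 13.2
position: [0.6364, 0.1046, 0.0724]
tool_rot: [-1.044, 2.96, -0.004]
ft_force: [5.6, -4.0, -5.1]
grip_width: 0.203
grip_force: 6.0
```

```bash
python3 -c "
from h import *
rep()"
```

```text
top n 70 needle deg -9.91 x 0.6817 0.8025
scene n 82 needle deg -12.91 x 0.6905 0.8113
[0.6349 0.1067 0.0725] yaw -141.12 crank ang 39.53 r 0.1001 f [ 2.  -0.6 -3.7] j7 1.63 0.20582466130381843
```

Call:
{"method": "step_arm", "body": {
  "commands": [
    {"travel": [0.0005,0.01,0],"turn": [0,0,-5.73]},
    {"travel": [0.002,0.0199,0],"turn": [0,0,-11.46]},
    {"travel": [0.0045,0.0296,0],"turn": [0,0,-17.19]},
    {"travel": [0.0079,0.0389,0],"turn": [0,0,-22.92]}
  ]
}}

```text
time: 13.7
position: [0.6058, 0.1309, 0.0725]
tool_rot: [-1.612, 2.693, -0.002]
ft_force: [5.2, -1.6, -5.6]
grip_width: 0.203
grip_force: 6.0
```

```bash
python3 -c "
from h import *
rep()"
```

```text
top n 69 needle deg -21.7 x 0.6818 0.7965
scene n 84 needle deg -20.27 x 0.6909 0.8053
[0.6036 0.1323 0.0725] yaw -118.19 crank ang 62.76 r 0.1004 f [ 0.5  0.5 -2.8] j7 1.93 0.20561805696725313
```

Call:
{"method": "step_arm", "body": {
  "commands": [
    {"travel": [0.0005,0.01,0],"turn": [0,0,-5.73]},
    {"travel": [0.002,0.0199,0],"turn": [0,0,-11.46]},
    {"travel": [0.0045,0.0296,0],"turn": [0,0,-17.19]},
    {"travel": [0.0079,0.0389,0],"turn": [0,0,-22.92]}
  ]
}}

```text
time: 14.2
position: [0.5672, 0.1431, 0.0726]
tool_rot: [-2.116, 2.319, -0.0]
ft_force: [4.8, 0.1, -5.8]
grip_width: 0.205
grip_force: 6.0
```

```bash
python3 -c "
from h import *
rep()"
```

```text
top n 70 needle deg -6.7 x 0.6847 0.8055
scene n 82 needle deg -6.45 x 0.6905 0.8124
[0.5652 0.1433 0.0725] yaw -95.3 crank ang 85.71 r 0.1005 f [-1.2  1.6 -2.3] j7 2.25 0.20404303897975148
```

Call:
{"method": "step_arm", "body": {
  "commands": [
    {"travel": [0.0005,-0.01,0],"turn": [0,0,5.73]},
    {"travel": [0.002,-0.0199,0],"turn": [0,0,11.46]},
    {"travel": [0.0045,-0.0296,0],"turn": [0,0,17.19]},
    {"travel": [0.0079,-0.0389,0],"turn": [0,0,22.92]},
    {"travel": [0.0122,-0.0479,0],"turn": [0,0,28.65]}
  ]
}}

```text
time: 14.8
position: [0.6104, 0.1281, 0.0724]
tool_rot: [1.467, -2.772, -0.006]
ft_force: [-5.5, 1.9, 1.1]
grip_width: 0.208
grip_force: 6.0
```

Call:
{"method": "step_arm", "body": {
  "commands": [
    {"travel": [0.0,0.0,0],"turn": [0,0,0]},
    {"travel": [0.0,0.0,0],"turn": [0,0,0]},
    {"travel": [0.0,0.0,0],"turn": [0,0,0]}
  ]
}}

```text
time: 15.1
position: [0.6128, 0.1266, 0.0725]
tool_rot: [-1.481, 2.77, -0.0]
ft_force: [0.1, 0.3, -2.8]
grip_width: 0.205
grip_force: 6.0
```

```bash
python3 -c "
from h import *
rep()"
```

```text
top n 71 needle deg -25.65 x 0.6818 0.7904
scene n 89 needle deg -25.04 x 0.6879 0.801
[0.6128 0.1267 0.0725] yaw -123.7 crank ang 56.65 r 0.1002 f [ 1.4 -0.1 -2.3] j7 1.86 0.20100863149350542
```

Call:
{"method": "step_arm", "body": {
  "commands": [
    {"travel": [0.0,-0.004,0],"turn": [0,0,2.3]},
    {"travel": [0.0,-0.004,0],"turn": [0,0,2.3]},
    {"travel": [0.0,-0.004,0],"turn": [0,0,2.3]}
  ]
}}

```text
time: 15.5
position: [0.6153, 0.125, 0.0725]
tool_rot: [1.428, -2.797, -0.001]
ft_force: [-2.4, -0.0, -0.4]
grip_width: 0.204
grip_force: 6.0
```

```bash
python3 -c "
from h import *
rep()"
```

```text
top n 71 needle deg -25.3 x 0.6818 0.7904
scene n 89 needle deg -25.38 x 0.6879 0.8013
[0.6154 0.1249 0.0725] yaw -125.92 crank ang 54.83 r 0.1001 f [-4.1  0.1 -0.5] j7 1.83 0.2039410370686765
```

Call:
{"method": "step_arm", "body": {
  "commands": [
    {"travel": [0.0,-0.004,0],"turn": [0,0,2.3]},
    {"travel": [0.0,-0.004,0],"turn": [0,0,2.3]},
    {"travel": [0.0,-0.004,0],"turn": [0,0,2.3]}
  ]
}}

```text
time: 15.9
position: [0.6191, 0.1221, 0.0725]
tool_rot: [1.372, -2.826, 0.0]
ft_force: [-3.0, 0.8, -0.9]
grip_width: 0.202
grip_force: 6.0
```

```bash
python3 -c "
from h import *
rep()"
```

```text
top n 71 needle deg -25.26 x 0.6818 0.7904
scene n 87 needle deg -25.37 x 0.6879 0.8013
[0.6191 0.1221 0.0725] yaw -128.23 crank ang 52.17 r 0.1001 f [-3.6  0.6 -0. ] j7 1.8 0.20297771506091433
```

Call:
{"method": "step_arm", "body": {
  "commands": [
    {"travel": [0,0.001,0],"turn": [0,0,0]},
    {"travel": [0,0.001,0],"turn": [0,0,0]},
    {"travel": [0,0.001,0],"turn": [0,0,0]}
  ]
}}

```text
time: 16.3
position: [0.6191, 0.1221, 0.0725]
tool_rot: [-1.37, 2.827, -0.001]
ft_force: [-0.6, -0.1, -0.9]
grip_width: 0.205
grip_force: 6.0
```

Call:
{"method": "step_arm", "body": {
  "commands": [
    {"travel": [0,0.0,0],"turn": [0,0,0]},
    {"travel": [0,0.0,0],"turn": [0,0,0]},
    {"travel": [0,0.0,0],"turn": [0,0,0]},
    {"travel": [0,0.0,-0.03],"turn": [0,0,0]},
    {"travel": [0,0.0,-0.06],"turn": [0,0,0]}
  ],
  "gripper": 0.5
}}

```text
time: 16.8
position: [0.6182, 0.1226, 0.1327]
tool_rot: [1.37, -2.826, -0.001]
ft_force: [1.0, 1.0, -0.0]
grip_width: 0.488
grip_force: 0.0
```

Call:
{"method": "step_arm", "body": {
  "commands": [
    {"travel": [0,0.0,-0.04],"turn": [0,0,0]},
    {"travel": [0,0.0,-0.06],"turn": [0,0,0]},
    {"travel": [0,0.0,-0.06],"turn": [0,0,0]}
  ]
}}

```text
time: 17.1
position: [0.6205, 0.1239, 0.1965]
tool_rot: [-1.368, 2.821, -0.003]
ft_force: [0.1, 0.5, 0.9]
grip_width: 0.499
grip_force: 0.0
```

```bash
python3 -c "
from h import *
rep(); go(.64,.22,.19,173)"
```

```text
top n 70 needle deg -25.18 x 0.6818 0.7904
scene n 88 needle deg -25.45 x 0.6879 0.8013
[0.6188 0.1226 0.1927] yaw -128.28 crank ang 52.5 r 0.1004 f [ 0.3  0.2 -0.2] j7 1.87 0.5022121463289355
pos [0.6188 0.1226 0.1927] yaw -128.28 j7 1.87 -> travel [-0.0896  0.0437  0.0027] turn 58.72 rows 1.9936294228281717 6.836037563712836
```

Call:
{"method": "step_arm", "body": {
  "commands": [
    {"travel": [-0.09,0.044,0],"turn": [0,0,58.7]},
    {"travel": [-0.09,0.044,0],"turn": [0,0,58.7]},
    {"travel": [-0.09,0.044,0],"turn": [0,0,58.7]},
    {"travel": [-0.09,0.044,0],"turn": [0,0,58.7]},
    {"travel": [-0.09,0.044,0],"turn": [0,0,58.7]}
  ]
}}

```text
time: 17.7
position: [0.6389, 0.221, 0.1903]
tool_rot: [0.232, -3.13, 0.002]
ft_force: [0.1, 0.2, 0.1]
grip_width: 0.498
grip_force: 0.0
```

Call:
{"method": "step_arm", "body": {
  "commands": [
    {"travel": [0,0,0],"turn": [0,0,16]},
    {"travel": [0,0,0],"turn": [0,0,16]},
    {"travel": [0,0,0],"turn": [0,0,16]},
    {"travel": [0,0,0],"turn": [0,0,16]},
    {"travel": [0,0,0],"turn": [0,0,16]}
  ]
}}

```text
time: 18.2
position: [0.6395, 0.2204, 0.1917]
tool_rot: [-0.195, -3.134, 0.001]
ft_force: [-0.0, 0.0, 0.3]
grip_width: 0.498
grip_force: 0.0
```

Call:
{"method": "step_arm", "body": {
  "commands": [
    {"travel": [0,0,0],"turn": [0,0,0]},
    {"travel": [0,0,0],"turn": [0,0,0]}
  ]
}}

```text
time: 18.4
position: [0.6398, 0.2205, 0.1923]
tool_rot: [-0.197, -3.135, 0.0]
ft_force: [-0.1, -0.4, -0.7]
grip_width: 0.5
grip_force: 0.0
```

```bash
python3 -c "
from h import *
go(.64,.22,.19,173)
s,p,yw,R=pose();save('wrist','w3');np.save('w3.npy',np.r_[p,s['tool_rot']])"
```

```text
pos [0.6398 0.2205 0.1923] yaw 172.8 j7 0.78 -> travel [-0.0003 -0.0005  0.0023] turn -0.2 rows 0.047789285223082484 0.023808617080306918
```

View pics/w3.png

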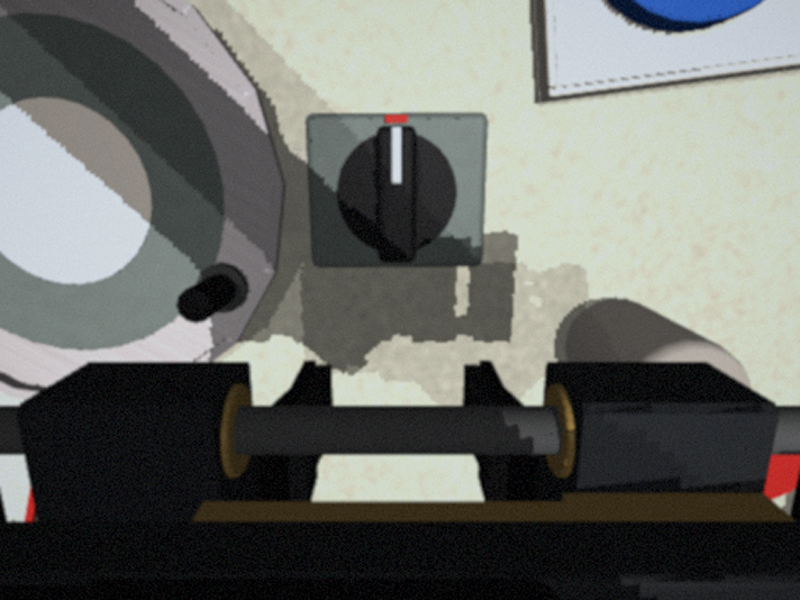

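The bar is upright in the picture, so the yaw is aligned. It spans u 378–416 and v 125–261, centred at about (396.5,193). The crank is released and the tray holds the cover.

```bash
python3 -c "
from h import *
q=np.load('w3.npy');p,r=q[:3],q[3:]
for v in (126,261): print(wristpx(396.5,v,.094,p,r))
c=(wristpx(396.5,126,.094,p,r)+wristpx(396.5,261,.094,p,r))/2;print(c)
go(c[0],c[1],.075,172.8)
"
```

```text
[0.5501 0.2333 0.094 ]
[0.6098 0.2257 0.094 ]
[0.57995 0.2295  0.094  ]
pos [0.6398 0.2205 0.1924] yaw 172.78 j7 0.78 -> travel [0.0605 0.0014 0.1174] turn -0.02 rows 2.641445915684865 0.002226390466589173
```

Call:
{"method": "step_arm", "body": {
  "commands": [
    {"travel": [0.0605,0.0015,0.0],"turn": [0,0,0]},
    {"travel": [0.0605,0.0015,0.03],"turn": [0,0,0]},
    {"travel": [0.0605,0.0015,0.07],"turn": [0,0,0]},
    {"travel": [0.0605,0.0015,0.11],"turn": [0,0,0]},
    {"travel": [0.0605,0.0015,0.11],"turn": [0,0,0]}
  ]
}}

```text
time: 18.95
position: [0.5764, 0.2273, 0.0773]
tool_rot: [-0.197, -3.127, 0.007]
ft_force: [-0.3, 0.2, 0.4]
grip_width: 0.496
grip_force: 0.0
```

Call:
{"method": "step_arm", "body": {
  "commands": [
    {"travel": [0,0,0],"turn": [0,0,0]},
    {"travel": [0,0,0],"turn": [0,0,0]},
    {"travel": [0,0,0],"turn": [0,0,0]},
    {"travel": [0,0,0],"turn": [0,0,0]},
    {"travel": [0,0,0],"turn": [0,0,0]}
  ],
  "gripper": 0.0,
  "force": 50
}}

```text
time: 19.45
position: [0.5809, 0.228, 0.0836]
tool_rot: [0.2, 3.134, -0.004]
ft_force: [-0.5, -3.8, 3.5]
grip_width: 0.205
grip_force: 50.0
```

Call:
{"method": "step_arm", "body": {
  "commands": [
    {"travel": [0,0,0.004],"turn": [0,0,0]},
    {"travel": [0,0,0.008],"turn": [0,0,0]},
    {"travel": [0,0,0.012],"turn": [0,0,0]},
    {"travel": [0,0,0.012],"turn": [0,0,0]},
    {"travel": [0,0,0.012],"turn": [0,0,0]}
  ]
}}

```text
time: 19.95
position: [0.5813, 0.2283, 0.0744]
tool_rot: [0.2, 3.132, -0.006]
ft_force: [-5.7, -7.8, 21.6]
grip_width: 0.204
grip_force: 50.0
```

```bash
python3 -c "
from h import *
rep()"
```

```text
top n 71 needle deg -25.26 x 0.6818 0.7904
scene n 87 needle deg -25.37 x 0.6879 0.8013
[0.5813 0.2283 0.0744] yaw 172.67 crank ang 82.75 r 0.1868 f [-4.8 -7.6 21.5] j7 0.68 0.20432325756796563
```

Call:
{"method": "step_arm", "body": {
  "commands": [
    {"travel": [0,0,0],"turn": [0,0,8]},
    {"travel": [0,0,0],"turn": [0,0,16]},
    {"travel": [0,0,0],"turn": [0,0,24]},
    {"travel": [0,0,0],"turn": [0,0,32]},
    {"travel": [0,0,0],"turn": [0,0,40]}
  ]
}}

```text
time: 20.55
position: [0.5809, 0.2274, 0.0744]
tool_rot: [1.268, 2.87, -0.006]
ft_force: [-6.3, -9.4, 21.6]
grip_width: 0.203
grip_force: 50.0
```

Call:
{"method": "step_arm", "body": {
  "commands": [
    {"travel": [0,0,0],"turn": [0,0,8]},
    {"travel": [0,0,0],"turn": [0,0,16]},
    {"travel": [0,0,0],"turn": [0,0,24]},
    {"travel": [0,0,0],"turn": [0,0,31]},
    {"travel": [0,0,0],"turn": [0,0,31]}
  ]
}}

```text
time: 21.05
position: [0.5804, 0.2272, 0.0744]
tool_rot: [1.984, 2.43, -0.006]
ft_force: [-7.2, -9.8, 23.0]
grip_width: 0.202
grip_force: 50.0
```

Call:
{"method": "step_arm", "body": {
  "commands": [
    {"travel": [0,0,0],"turn": [0,0,1]},
    {"travel": [0,0,0],"turn": [0,0,1]},
    {"travel": [0,0,0],"turn": [0,0,1]}
  ]
}}

```text
time: 21.35
position: [0.5804, 0.2272, 0.0744]
tool_rot: [2.002, 2.416, -0.006]
ft_force: [-8.2, -9.6, 23.9]
grip_width: 0.203
grip_force: 50.0
```

```bash
python3 -c "
from h import *
rep()
s=ctrl.get_state();print(s['torque'])"
```

```text
top n 71 needle deg -25.26 x 0.6818 0.7904
scene n 88 needle deg -25.45 x 0.6879 0.8013
[0.5804 0.2273 0.0744] yaw 100.72 crank ang 82.98 r 0.1856 f [ -7.5 -10.1  24.2] j7 -0.47 0.20732614027617105
[-2.42396797  1.94437061  0.21488207]
```

Call:
{"method": "step_arm", "body": {
  "commands": [
    {"travel": [0,0,-0.004],"turn": [0,0,0]},
    {"travel": [0,0,-0.008],"turn": [0,0,0]},
    {"travel": [0,0,-0.012],"turn": [0,0,0]},
    {"travel": [0,0,-0.012],"turn": [0,0,0]}
  ]
}}

```text
time: 21.85
position: [0.5801, 0.227, 0.0832]
tool_rot: [2.002, 2.417, -0.006]
ft_force: [-1.6, -5.5, 2.8]
grip_width: 0.203
grip_force: 50.0
```

Call:
{"method": "step_arm", "body": {
  "commands": [
    {"travel": [0,0,0],"turn": [0,0,0]},
    {"travel": [0,0,0],"turn": [0,0,0]},
    {"travel": [0,0,0],"turn": [0,0,0]},
    {"travel": [0,0,-0.03],"turn": [0,0,0]},
    {"travel": [0,0,-0.07],"turn": [0,0,0]}
  ],
  "gripper": 0.6
}}

```text
time: 22.35
position: [0.5783, 0.2297, 0.1509]
tool_rot: [-2.0, -2.418, 0.005]
ft_force: [0.5, 0.2, 0.1]
grip_width: 0.55
grip_force: 0.0
```

Call:
{"method": "step_arm", "body": {
  "commands": [
    {"travel": [-0.03,0.04,-0.03],"turn": [0,0,0]},
    {"travel": [-0.06,0.04,-0.04],"turn": [0,0,0]},
    {"travel": [-0.06,0.04,-0.04],"turn": [0,0,0]},
    {"travel": [-0.06,0.04,-0.04],"turn": [0,0,0]}
  ]
}}

```text
time: 22.75
position: [0.631, 0.1777, 0.1926]
tool_rot: [-2.006, -2.418, -0.001]
ft_force: [-0.9, -0.2, -1.1]
grip_width: 0.594
grip_force: 0.0
```

```bash
python3 -c "
from h import *
rep()
s,p,yw,R=pose();save('wrist','w4');np.save('w4.npy',np.r_[p,s['tool_rot']])
im=ctrl.get_image('top')
h=cv2.cvtColor(im,cv2.COLOR_RGB2HSV); m=((h[:,:,0]>45)&(h[:,:,0]<85)&(h[:,:,1]>150)&(h[:,:,2]>60)).astype(np.uint8)
n,l,st,c=cv2.connectedComponentsWithStats(m)
for i in range(1,n):
  if st[i,4]>100: print(st[i],c[i],top(*c[i],.05,'top',1))"
```

```text
top n 70 needle deg -25.18 x 0.6818 0.7904
scene n 87 needle deg -25.37 x 0.6879 0.8013
[0.6294 0.1798 0.1919] yaw 100.86 crank ang 62.33 r 0.1544 f [-0.1  0.2 -0.7] j7 -0.31 0.5999566126599118
[301 165  21  20 312] [311.04487179 174.26282051] [ 0.5824 -0.2297  0.05  ]
[344 170  20  20 312] [353.73076923 179.13782051] [ 0.5686 -0.3532  0.05  ]
[305 214  21  20 317] [315.07886435 223.37223975] [ 0.4404 -0.2399  0.05  ]
[339 218  20  20 321] [348.19937695 227.53582555] [ 0.4288 -0.3348  0.05  ]
```

View pics/w4.png

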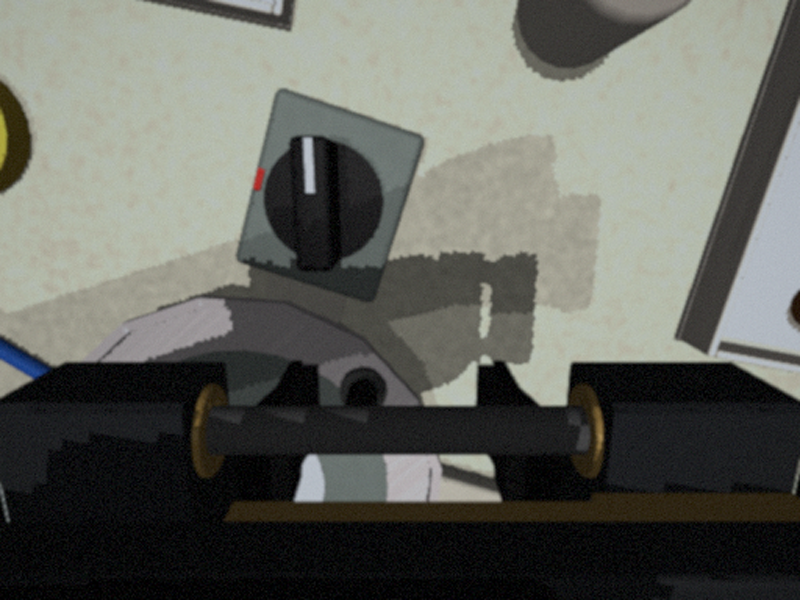

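The white line is turned about 72° from the red mark and the gauge still reads the peak, so the stage is locked. Next, the jars.

Call:
{"method": "step_arm", "body": {
  "commands": [
    {"travel": [-0.391,-0.121,0],"turn": [0,0,10.9]},
    {"travel": [-0.391,-0.121,0],"turn": [0,0,10.9]},
    {"travel": [-0.391,-0.121,0],"turn": [0,0,10.9]},
    {"travel": [-0.391,-0.121,0],"turn": [0,0,10.9]},
    {"travel": [-0.391,-0.121,0],"turn": [0,0,10.9]}
  ],
  "gripper": 1.0
}}

```text
time: 23.45
position: [0.6017, -0.0707, 0.1923]
tool_rot: [-2.222, -2.221, 0.0]
ft_force: [0.0, -0.9, 0.4]
grip_width: 0.95
grip_force: 0.0
```

```bash
cat >> h.py <<'E'
def jars():
    im=ctrl.get_image('top')
    h=cv2.cvtColor(im,cv2.COLOR_RGB2HSV); m=((h[:,:,0]>45)&(h[:,:,0]<85)&(h[:,:,1]>150)&(h[:,:,2]>60)).astype(np.uint8)
    n,l,st,c=cv2.connectedComponentsWithStats(m)
    for i in range(1,n):
        if st[i,4]>40:
            z=.05; q=top(*c[i],z,'top',1)[:2]+[.002,.003]
            if np.hypot(q[0]-.5577,q[1]-.0432)<.12: q=top(*c[i],.095,'top',1)[:2]+[.002,.003]
            print("jar",q.round(4),st[i,4],"r",np.hypot(q[0]-.5577,q[1]-.0432).round(3))
E
python3 -c "
from h import *
jars();go(.584,-.227,.19,90)"
```

```text
jar [ 0.5844 -0.227 ] 312 r 0.272
jar [ 0.5707 -0.3502] 313 r 0.394
jar [ 0.4425 -0.2372] 316 r 0.303
jar [ 0.4311 -0.3319] 320 r 0.396
pos [ 0.6004 -0.0836  0.1918] yaw 89.25 j7 -0.05 -> travel [-0.1436 -0.0145  0.003 ] turn -0.75 rows 2.8863156815152324 0.0878024296784643
```

Call:
{"method": "step_arm", "body": {
  "commands": [
    {"travel": [-0.139,-0.0145,0],"turn": [0,0,-0.7]},
    {"travel": [-0.139,-0.0145,0],"turn": [0,0,-0.7]},
    {"travel": [-0.139,-0.0145,0],"turn": [0,0,-0.7]},
    {"travel": [-0.139,-0.0145,0],"turn": [0,0,-0.7]},
    {"travel": [-0.139,-0.0145,0],"turn": [0,0,-0.7]}
  ]
}}

```text
time: 24.0
position: [0.5873, -0.209, 0.1919]
tool_rot: [-2.211, -2.23, -0.0]
ft_force: [-0.5, 0.4, 0.7]
grip_width: 1.0
grip_force: 0.0
```

Call:
{"method": "step_arm", "body": {
  "commands": [
    {"travel": [0,0,0],"turn": [0,0,0]},
    {"travel": [0,0,0],"turn": [0,0,0]},
    {"travel": [0,0,0],"turn": [0,0,0]},
    {"travel": [0,0,0],"turn": [0,0,0]},
    {"travel": [0,0,0],"turn": [0,0,0]}
  ]
}}

```text
time: 24.5
position: [0.5877, -0.2087, 0.1926]
tool_rot: [2.21, 2.233, -0.0]
ft_force: [0.3, 0.4, 0.1]
grip_width: 1.003
grip_force: 0.0
```

```bash
python3 -c "
from h import *
go(.584,-.227,.027,90);s,p,yw,R=pose();save('wrist','w5');np.save('w5.npy',np.r_[p,s['tool_rot']])"
```

```text
pos [ 0.5877 -0.2087  0.1926] yaw 90.6 j7 0.19 -> travel [-0.0183 -0.0039  0.1656] turn 0.6 rows 3.3338046161863963 0.06983372243405443
```

View pics/w5.png

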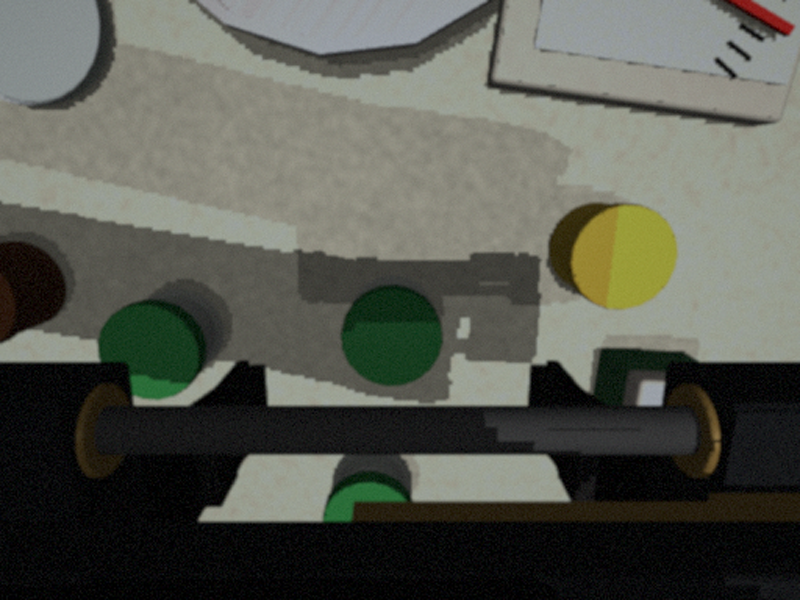

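Jar A's lid is at (392,335) and jar C's at about (152,350).

```bash
python3 -c "
from h import *
q=np.load('w5.npy');p,r=q[:3],q[3:]
for u,v in ((392,335),(152,350)):print(wristpx(u,v,.05,p,r))
go(.584,-.227,.027,90)"
```

```text
[ 0.5854 -0.2264  0.05  ]
[ 0.4458 -0.2369  0.05  ]
pos [ 0.5876 -0.2089  0.1926] yaw 90.58 j7 0.19 -> travel [-0.018  -0.0038  0.1656] turn 0.58 rows 3.3326369365313693 0.06752512467226156
```

Call:
{"method": "step_arm", "body": {
  "commands": [
    {"travel": [-0.018,-0.003,0.01],"turn": [0,0,0.6]},
    {"travel": [-0.018,-0.003,0.06],"turn": [0,0,0.6]},
    {"travel": [-0.018,-0.003,0.11],"turn": [0,0,0.6]},
    {"travel": [-0.018,-0.003,0.15],"turn": [0,0,0.6]},
    {"travel": [-0.018,-0.003,0.1655],"turn": [0,0,0.6]}
  ]
}}

```text
time: 25.05
position: [0.5806, -0.2279, 0.0216]
tool_rot: [-2.219, -2.214, 0.006]
ft_force: [0.0, 0.1, 0.1]
grip_width: 1.001
grip_force: 0.0
```

Call:
{"method": "step_arm", "body": {
  "commands": [
    {"travel": [0,0,0],"turn": [0,0,0]},
    {"travel": [0,0,0],"turn": [0,0,0]},
    {"travel": [0,0,0],"turn": [0,0,0]},
    {"travel": [0,0,0],"turn": [0,0,0]},
    {"travel": [0,0,0],"turn": [0,0,0]}
  ],
  "gripper": 0.5,
  "force": 25
}}

```text
time: 25.55
position: [0.5858, -0.2278, 0.0292]
tool_rot: [2.22, 2.218, 0.001]
ft_force: [-0.7, 0.3, 5.2]
grip_width: 0.681
grip_force: 25.0
```

Call:
{"method": "step_arm", "body": {
  "commands": [
    {"travel": [0,0,-0.02],"turn": [0,0,0]},
    {"travel": [0,0,-0.06],"turn": [0,0,0]},
    {"travel": [0,0,-0.1],"turn": [0,0,0]},
    {"travel": [0,0,-0.14],"turn": [0,0,0]},
    {"travel": [0,0,-0.14],"turn": [0,0,0]}
  ]
}}

```text
time: 26.05
position: [0.5887, -0.228, 0.1745]
tool_rot: [2.214, 2.213, 0.007]
ft_force: [1.5, 0.8, -1.8]
grip_width: 0.679
grip_force: 25.0
```

```bash
python3 -c "
from h import *
jars();go(.5488,.1066,.17,90)"
```

```text
jar [ 0.4446 -0.2193] 81 r 0.286
pos [ 0.587  -0.2277  0.1712] yaw 89.96 j7 0.2 -> travel [ 3.342e-01 -3.840e-02 -1.000e-04] turn -0.04 rows 6.728774418343511 0.004295554311656349
```

Call:
{"method": "step_arm", "body": {
  "commands": [
    {"travel": [0.04,-0.005,0],"turn": [0,0,0]},
    {"travel": [0.085,-0.01,0],"turn": [0,0,0]},
    {"travel": [0.13,-0.015,0],"turn": [0,0,0]},
    {"travel": [0.175,-0.02,0],"turn": [0,0,0]},
    {"travel": [0.22,-0.025,0],"turn": [0,0,0]}
  ]
}}

```text
time: 26.6
position: [0.5585, -0.0056, 0.1658]
tool_rot: [-2.222, -2.22, 0.002]
ft_force: [0.3, 0.1, -1.1]
grip_width: 0.68
grip_force: 25.0
```

Call:
{"method": "step_arm", "body": {
  "commands": [
    {"travel": [0.04,-0.005,0],"turn": [0,0,0]},
    {"travel": [0.08,-0.01,0],"turn": [0,0,0]},
    {"travel": [0.114,-0.013,0],"turn": [0,0,0]},
    {"travel": [0.114,-0.013,0],"turn": [0,0,0]},
    {"travel": [0.114,-0.013,0],"turn": [0,0,0]}
  ]
}}

```text
time: 27.1
position: [0.546, 0.1075, 0.1659]
tool_rot: [-2.219, -2.223, 0.003]
ft_force: [0.4, -1.8, -0.8]
grip_width: 0.685
grip_force: 25.0
```

Call:
{"method": "step_arm", "body": {
  "commands": [
    {"travel": [0,0,0],"turn": [0,0,0]},
    {"travel": [0,0,0],"turn": [0,0,0]},
    {"travel": [0,0,0],"turn": [0,0,0]}
  ]
}}

```text
time: 27.4
position: [0.5472, 0.1054, 0.1668]
tool_rot: [-2.225, -2.218, 0.001]
ft_force: [-0.1, 1.0, -1.1]
grip_width: 0.684
grip_force: 25.0
```

```bash
python3 -c "
from h import *
jars();go(.5488,.1066,.074,90);print(ctrl.get_state()['grip_width'])"
```

```text
jar [ 0.5707 -0.3502] 313 r 0.394
jar [ 0.4424 -0.2371] 315 r 0.303
jar [ 0.431 -0.332] 320 r 0.396
pos [0.5471 0.1057 0.1669] yaw 89.85 j7 -0.36 -> travel [0.0009 0.0017 0.0929] turn -0.15 rows 1.8575249394796163 0.0179273375473005
0.683369911032859
```

Lowering and releasing. After that I rise to z≈0.17 and go to jar B.

Call:
{"method": "step_arm", "body": {
  "commands": [
    {"travel": [0.001,0.001,0.03],"turn": [0,0,0]},
    {"travel": [0.001,0.001,0.06],"turn": [0,0,0]},
    {"travel": [0.001,0.001,0.08],"turn": [0,0,0]},
    {"travel": [0.001,0.001,0.09],"turn": [0,0,0]},
    {"travel": [0.001,0.001,0.094],"turn": [0,0,0]}
  ]
}}

```text
time: 27.95
position: [0.5471, 0.1072, 0.0738]
tool_rot: [-2.223, -2.218, 0.005]
ft_force: [-11.7, -2.7, 26.2]
grip_width: 0.68
grip_force: 25.0
```

Call:
{"method": "step_arm", "body": {
  "commands": [
    {"travel": [0,0,0],"turn": [0,0,0]},
    {"travel": [0,0,0],"turn": [0,0,0]},
    {"travel": [0,0,0],"turn": [0,0,0]}
  ]
}}

```text
time: 28.25
position: [0.5487, 0.1077, 0.074]
tool_rot: [2.222, 2.219, 0.001]
ft_force: [-1.5, -0.4, 4.7]
grip_width: 0.688
grip_force: 25.0
```

Call:
{"method": "step_arm", "body": {
  "commands": [
    {"travel": [0,0,0],"turn": [0,0,0]},
    {"travel": [0,0,0],"turn": [0,0,0]},
    {"travel": [0,0,0],"turn": [0,0,0]},
    {"travel": [0,0,-0.03],"turn": [0,0,0]},
    {"travel": [0,0,-0.07],"turn": [0,0,0]}
  ],
  "gripper": 0.82
}}

```text
time: 28.75
position: [0.5462, 0.1074, 0.1415]
tool_rot: [-2.219, -2.218, 0.006]
ft_force: [1.4, -0.0, -0.3]
grip_width: 0.82
grip_force: 0.0
```

Call:
{"method": "step_arm", "body": {
  "commands": [
    {"travel": [0,0,-0.03],"turn": [0,0,0]},
    {"travel": [-0.04,0.002,-0.03],"turn": [0,0,0]},
    {"travel": [-0.085,0.004,-0.03],"turn": [0,0,0]},
    {"travel": [-0.13,0.006,-0.03],"turn": [0,0,0]},
    {"travel": [-0.175,0.008,-0.03],"turn": [0,0,0]}
  ]
}}

```text
time: 29.25
position: [0.5558, -0.0688, 0.1731]
tool_rot: [2.221, 2.221, 0.0]
ft_force: [0.8, -0.2, 0.3]
grip_width: 0.82
grip_force: 0.0
```

Call:
{"method": "step_arm", "body": {
  "commands": [
    {"travel": [-0.045,0.002,0],"turn": [0,0,0]},
    {"travel": [-0.09,0.004,0],"turn": [0,0,0]},
    {"travel": [-0.135,0.006,0],"turn": [0,0,0]},
    {"travel": [-0.18,0.01,0],"turn": [0,0,0]},
    {"travel": [-0.225,0.012,0],"turn": [0,0,0]}
  ],
  "gripper": 1.0
}}

```text
time: 29.75
position: [0.5677, -0.294, 0.1729]
tool_rot: [2.222, 2.221, 0.0]
ft_force: [1.0, 0.8, 0.1]
grip_width: 0.994
grip_force: 0.0
```

Call:
{"method": "step_arm", "body": {
  "commands": [
    {"travel": [-0.04,0.002,0],"turn": [0,0,0]},
    {"travel": [-0.056,0.002,0],"turn": [0,0,0]},
    {"travel": [-0.056,0.002,0],"turn": [0,0,0]},
    {"travel": [-0.056,0.002,0],"turn": [0,0,0]},
    {"travel": [-0.056,0.002,0],"turn": [0,0,0]}
  ]
}}

```text
time: 30.25
position: [0.5706, -0.3449, 0.1732]
tool_rot: [-2.218, -2.224, -0.002]
ft_force: [0.6, 0.2, 0.1]
grip_width: 1.002
grip_force: 0.0
```

```bash
python3 -c "
from h import *
jars();go(.5707,-.3502,.028,90);gauge('scene')"
```

```text
jar [0.5492 0.1075] 338 r 0.065
jar [ 0.4425 -0.2372] 314 r 0.303
jar [ 0.4311 -0.3319] 300 r 0.396
pos [ 0.5706 -0.3452  0.1734] yaw 90.18 j7 0.39 -> travel [-0.0051  0.      0.1454] turn 0.18 rows 2.9093812033714688 0.020421247127267516
scene n 88 needle deg -25.37 x 0.6879 0.8013
```

Call:
{"method": "step_arm", "body": {
  "commands": [
    {"travel": [-0.005,0,0.03],"turn": [0,0,0]},
    {"travel": [-0.005,0,0.075],"turn": [0,0,0]},
    {"travel": [-0.005,0,0.12],"turn": [0,0,0]},
    {"travel": [-0.005,0,0.14],"turn": [0,0,0]},
    {"travel": [-0.005,0,0.145],"turn": [0,0,0]}
  ]
}}

```text
time: 30.85
position: [0.5678, -0.3506, 0.0247]
tool_rot: [-2.216, -2.219, 0.002]
ft_force: [0.2, -0.4, 0.8]
grip_width: 1.0
grip_force: 0.0
```

Call:
{"method": "step_arm", "body": {
  "commands": [
    {"travel": [0,0,0],"turn": [0,0,0]},
    {"travel": [0,0,0],"turn": [0,0,0]},
    {"travel": [0,0,0],"turn": [0,0,0]},
    {"travel": [0,0,0],"turn": [0,0,0]},
    {"travel": [0,0,0],"turn": [0,0,0]}
  ],
  "gripper": 0.5,
  "force": 25
}}

```text
time: 31.35
position: [0.5704, -0.3536, 0.0295]
tool_rot: [2.221, 2.219, 0.001]
ft_force: [-0.1, 0.5, 3.4]
grip_width: 0.686
grip_force: 25.0
```

Call:
{"method": "step_arm", "body": {
  "commands": [
    {"travel": [0,0,-0.02],"turn": [0,0,0]},
    {"travel": [0,0,-0.06],"turn": [0,0,0]},
    {"travel": [0,0,-0.1],"turn": [0,0,0]},
    {"travel": [0,0,-0.14],"turn": [0,0,0]},
    {"travel": [0,0,-0.14],"turn": [0,0,0]}
  ]
}}

```text
time: 31.85
position: [0.5731, -0.3547, 0.1757]
tool_rot: [2.214, 2.212, 0.004]
ft_force: [0.9, -2.0, -0.2]
grip_width: 0.683
grip_force: 25.0
```

Call:
{"method": "step_arm", "body": {
  "commands": [
    {"travel": [0.04,0.005,0],"turn": [0,0,0]},
    {"travel": [0.085,0.01,0],"turn": [0,0,0]},
    {"travel": [0.13,0.015,0],"turn": [0,0,0]},
    {"travel": [0.175,0.02,0],"turn": [0,0,0]},
    {"travel": [0.22,0.025,0],"turn": [0,0,0]}
  ]
}}

```text
time: 32.35
position: [0.5944, -0.1315, 0.1676]
tool_rot: [-2.222, -2.22, 0.001]
ft_force: [1.1, -0.6, -0.5]
grip_width: 0.685
grip_force: 25.0
```

Call:
{"method": "step_arm", "body": {
  "commands": [
    {"travel": [0.045,0.006,0],"turn": [0,0,0]},
    {"travel": [0.09,0.012,0],"turn": [0,0,0]},
    {"travel": [0.135,0.018,0],"turn": [0,0,0]},
    {"travel": [0.17,0.024,0],"turn": [0,0,0]},
    {"travel": [0.182,0.025,0],"turn": [0,0,0]}
  ]
}}

```text
time: 32.85
position: [0.6194, 0.055, 0.1678]
tool_rot: [-2.213, -2.227, -0.003]
ft_force: [-0.9, 0.1, -1.2]
grip_width: 0.681
grip_force: 25.0
```

Call:
{"method": "step_arm", "body": {
  "commands": [
    {"travel": [0,0,0],"turn": [0,0,0]},
    {"travel": [0,0,0],"turn": [0,0,0]},
    {"travel": [0,0,0],"turn": [0,0,0]},
    {"travel": [0,0,0],"turn": [0,0,0]}
  ]
}}

```text
time: 33.25
position: [0.62, 0.0463, 0.1678]
tool_rot: [2.226, 2.216, -0.001]
ft_force: [-0.4, -0.4, -1.0]
grip_width: 0.684
grip_force: 25.0
```

```bash
python3 -c "
from h import *
jars();go(.6211,.0521,.074,90);print(ctrl.get_state()['grip_width'])"
```

```text
jar [ 0.4425 -0.2372] 313 r 0.303
jar [ 0.4311 -0.332 ] 319 r 0.396
pos [0.62   0.0467 0.1679] yaw 89.79 j7 -0.27 -> travel [0.0055 0.0011 0.0939] turn -0.21 rows 1.8816804907620868 0.024628149872318407
0.687810117759619
```

Call:
{"method": "step_arm", "body": {
  "commands": [
    {"travel": [0.003,0.001,0.03],"turn": [0,0,0]},
    {"travel": [0.003,0.001,0.06],"turn": [0,0,0]},
    {"travel": [0.003,0.001,0.08],"turn": [0,0,0]},
    {"travel": [0.003,0.001,0.088],"turn": [0,0,0]},
    {"travel": [0.003,0.001,0.093],"turn": [0,0,0]}
  ]
}}

```text
time: 33.8
position: [0.6208, 0.0511, 0.0746]
tool_rot: [-2.223, -2.219, 0.001]
ft_force: [-0.3, -0.1, 3.0]
grip_width: 0.686
grip_force: 25.0
```

Call:
{"method": "step_arm", "body": {
  "commands": [
    {"travel": [0,0,0.001],"turn": [0,0,0]},
    {"travel": [0,0,0.001],"turn": [0,0,0]},
    {"travel": [0,0,0.001],"turn": [0,0,0]}
  ]
}}

```text
time: 34.1
position: [0.6217, 0.0518, 0.075]
tool_rot: [2.222, 2.219, 0.002]
ft_force: [0.4, 0.1, -1.4]
grip_width: 0.688
grip_force: 25.0
```

Call:
{"method": "step_arm", "body": {
  "commands": [
    {"travel": [0,0,0],"turn": [0,0,0]},
    {"travel": [0,0,0],"turn": [0,0,0]},
    {"travel": [0,0,0],"turn": [0,0,0]},
    {"travel": [0,0,-0.03],"turn": [0,0,0]},
    {"travel": [0,0,-0.07],"turn": [0,0,0]}
  ],
  "gripper": 0.82
}}

```text
time: 34.6
position: [0.6192, 0.0515, 0.1425]
tool_rot: [-2.22, -2.218, 0.006]
ft_force: [0.0, -0.2, -0.0]
grip_width: 0.815
grip_force: 0.0
```

Call:
{"method": "step_arm", "body": {
  "commands": [
    {"travel": [0,0,-0.03],"turn": [0,0,0]},
    {"travel": [-0.035,-0.02,-0.03],"turn": [0,0,0]},
    {"travel": [-0.07,-0.04,-0.03],"turn": [0,0,0]},
    {"travel": [-0.105,-0.06,-0.03],"turn": [0,0,0]},
    {"travel": [-0.14,-0.08,-0.03],"turn": [0,0,0]}
  ]
}}

```text
time: 35.1
position: [0.54, -0.0893, 0.1743]
tool_rot: [2.221, 2.22, 0.0]
ft_force: [-0.1, 1.0, 0.2]
grip_width: 0.819
grip_force: 0.0
```

Call:
{"method": "step_arm", "body": {
  "commands": [
    {"travel": [-0.038,-0.025,0],"turn": [0,0,0]},
    {"travel": [-0.076,-0.05,0],"turn": [0,0,0]},
    {"travel": [-0.114,-0.075,0],"turn": [0,0,0]},
    {"travel": [-0.145,-0.098,0],"turn": [0,0,0]},
    {"travel": [-0.145,-0.098,0],"turn": [0,0,0]}
  ],
  "gripper": 1.0
}}

```text
time: 35.6
position: [0.4388, -0.2388, 0.1741]
tool_rot: [2.233, 2.209, -0.005]
ft_force: [0.0, -0.5, 0.5]
grip_width: 0.995
grip_force: 0.0
```

Call:
{"method": "step_arm", "body": {
  "commands": [
    {"travel": [0,0,0],"turn": [0,0,0]},
    {"travel": [0,0,0],"turn": [0,0,0]},
    {"travel": [0,0,0],"turn": [0,0,0]},
    {"travel": [0,0,0],"turn": [0,0,0]}
  ]
}}

```text
time: 36.0
position: [0.4435, -0.2319, 0.174]
tool_rot: [-2.22, -2.223, -0.0]
ft_force: [1.1, 0.1, 0.1]
grip_width: 0.999
grip_force: 0.0
```

```bash
python3 -c "
from h import *
jars();go(.4425,-.2372,.028,90);gauge('scene')"
```

```text
jar [0.6215 0.0536] 338 r 0.065
jar [0.5715 0.1139] 334 r 0.072
pos [ 0.4433 -0.2321  0.174 ] yaw 90.07 j7 0.41 -> travel [-0.0051 -0.0008  0.146 ] turn 0.07 rows 2.9221372185609815 0.00840778893480166
scene n 88 needle deg -25.37 x 0.6879 0.8013
```

Call:
{"method": "step_arm", "body": {
  "commands": [
    {"travel": [-0.004,-0.001,0.03],"turn": [0,0,0]},
    {"travel": [-0.004,-0.001,0.075],"turn": [0,0,0]},
    {"travel": [-0.004,-0.001,0.12],"turn": [0,0,0]},
    {"travel": [-0.004,-0.001,0.14],"turn": [0,0,0]},
    {"travel": [-0.004,-0.001,0.145],"turn": [0,0,0]}
  ]
}}

```text
time: 36.6
position: [0.4398, -0.2356, 0.0262]
tool_rot: [-2.218, -2.217, 0.002]
ft_force: [-0.1, -0.7, 0.5]
grip_width: 1.006
grip_force: 0.0
```

Call:
{"method": "step_arm", "body": {
  "commands": [
    {"travel": [0,0,0],"turn": [0,0,0]},
    {"travel": [0,0,0],"turn": [0,0,0]},
    {"travel": [0,0,0],"turn": [0,0,0]},
    {"travel": [0,0,0],"turn": [0,0,0]},
    {"travel": [0,0,0],"turn": [0,0,0]}
  ],
  "gripper": 0.5,
  "force": 25
}}

```text
time: 37.1
position: [0.4423, -0.2376, 0.0302]
tool_rot: [2.221, 2.219, 0.0]
ft_force: [-1.2, 0.1, 4.5]
grip_width: 0.681
grip_force: 25.0
```

Call:
{"method": "step_arm", "body": {
  "commands": [
    {"travel": [0,0,-0.02],"turn": [0,0,0]},
    {"travel": [0,0,-0.06],"turn": [0,0,0]},
    {"travel": [0,0,-0.1],"turn": [0,0,0]},
    {"travel": [0,0,-0.14],"turn": [0,0,0]},
    {"travel": [0,0,-0.14],"turn": [0,0,0]}
  ]
}}

```text
time: 37.6
position: [0.4452, -0.2387, 0.1752]
tool_rot: [2.214, 2.213, 0.003]
ft_force: [0.0, -1.3, -0.8]
grip_width: 0.683
grip_force: 25.0
```

Call:
{"method": "step_arm", "body": {
  "commands": [
    {"travel": [0.03,0.006,0],"turn": [0,0,0]},
    {"travel": [0.07,0.012,0],"turn": [0,0,0]},
    {"travel": [0.11,0.018,0],"turn": [0,0,0]},
    {"travel": [0.15,0.025,0],"turn": [0,0,0]},
    {"travel": [0.19,0.032,0],"turn": [0,0,0]}
  ]
}}

```text
time: 38.1
position: [0.4734, -0.0456, 0.1684]
tool_rot: [-2.223, -2.22, 0.001]
ft_force: [1.4, -0.0, -1.2]
grip_width: 0.684
grip_force: 25.0
```

Call:
{"method": "step_arm", "body": {
  "commands": [
    {"travel": [0.04,0.01,0],"turn": [0,0,0]},
    {"travel": [0.07,0.018,0],"turn": [0,0,0]},
    {"travel": [0.08,0.02,0],"turn": [0,0,0]},
    {"travel": [0.08,0.02,0],"turn": [0,0,0]},
    {"travel": [0.08,0.02,0],"turn": [0,0,0]}
  ]
}}

```text
time: 38.6
position: [0.4934, 0.0313, 0.1684]
tool_rot: [-2.224, -2.219, 0.003]
ft_force: [-0.4, -0.2, -0.2]
grip_width: 0.684
grip_force: 25.0
```

Call:
{"method": "step_arm", "body": {
  "commands": [
    {"travel": [0,0,0],"turn": [0,0,0]},
    {"travel": [0,0,0],"turn": [0,0,0]},
    {"travel": [0,0,0],"turn": [0,0,0]}
  ]
}}

```text
time: 38.9
position: [0.4939, 0.0318, 0.169]
tool_rot: [2.224, 2.218, -0.0]
ft_force: [0.7, 0.1, -1.5]
grip_width: 0.679
grip_force: 25.0
```

```bash
python3 -c "
from h import *
jars();go(.4943,.0343,.074,90);print(ctrl.get_state()['grip_width'])"
```

```text
jar [0.6314 0.0539] 207 r 0.074
jar [0.5939 0.1169] 43 r 0.082
jar [ 0.431 -0.332] 318 r 0.396
pos [0.4939 0.0321 0.169 ] yaw 89.88 j7 -0.16 -> travel [0.0022 0.0004 0.095 ] turn -0.12 rows 1.901134209606399 0.014330109218716209
0.680492310092961
```

Call:
{"method": "step_arm", "body": {
  "commands": [
    {"travel": [0.002,0.0,0.03],"turn": [0,0,0]},
    {"travel": [0.002,0.0,0.06],"turn": [0,0,0]},
    {"travel": [0.002,0.0,0.08],"turn": [0,0,0]},
    {"travel": [0.002,0.0,0.088],"turn": [0,0,0]},
    {"travel": [0.002,0.0,0.093],"turn": [0,0,0]}
  ]
}}

```text
time: 39.45
position: [0.4938, 0.0347, 0.0756]
tool_rot: [-2.222, -2.22, 0.001]
ft_force: [-0.5, 0.1, -1.7]
grip_width: 0.687
grip_force: 25.0
```

Call:
{"method": "step_arm", "body": {
  "commands": [
    {"travel": [0,0,0.001],"turn": [0,0,0]},
    {"travel": [0,0,0.001],"turn": [0,0,0]},
    {"travel": [0,0,0.001],"turn": [0,0,0]}
  ]
}}

```text
time: 39.75
position: [0.4947, 0.0348, 0.076]
tool_rot: [2.221, 2.219, 0.002]
ft_force: [0.2, -0.6, -1.3]
grip_width: 0.681
grip_force: 25.0
```

Call:
{"method": "step_arm", "body": {
  "commands": [
    {"travel": [0,0,0],"turn": [0,0,0]},
    {"travel": [0,0,0],"turn": [0,0,0]},
    {"travel": [0,0,0],"turn": [0,0,0]},
    {"travel": [0,0,-0.03],"turn": [0,0,0]},
    {"travel": [0,0,-0.07],"turn": [0,0,0]}
  ],
  "gripper": 0.82
}}

```text
time: 40.25
position: [0.4922, 0.0348, 0.1442]
tool_rot: [-2.219, -2.218, 0.004]
ft_force: [1.6, 0.2, 1.3]
grip_width: 0.818
grip_force: 0.0
```

Call:
{"method": "step_arm", "body": {
  "commands": [
    {"travel": [0,0,-0.03],"turn": [0,0,0]},
    {"travel": [-0.04,-0.007,-0.03],"turn": [0,0,0]},
    {"travel": [-0.085,-0.015,-0.03],"turn": [0,0,0]},
    {"travel": [-0.13,-0.022,-0.03],"turn": [0,0,0]},
    {"travel": [-0.175,-0.03,-0.03],"turn": [0,0,0]}
  ]
}}

```text
time: 40.75
position: [0.4635, -0.1417, 0.1755]
tool_rot: [2.221, 2.22, 0.0]
ft_force: [1.9, -0.9, -0.1]
grip_width: 0.823
grip_force: 0.0
```

Call:
{"method": "step_arm", "body": {
  "commands": [
    {"travel": [-0.045,-0.008,0],"turn": [0,0,0]},
    {"travel": [-0.09,-0.015,0],"turn": [0,0,0]},
    {"travel": [-0.135,-0.023,0],"turn": [0,0,0]},
    {"travel": [-0.175,-0.03,0],"turn": [0,0,0]},
    {"travel": [-0.19,-0.033,0],"turn": [0,0,0]}
  ],
  "gripper": 1.0
}}

```text
time: 41.25
position: [0.4285, -0.335, 0.1749]
tool_rot: [2.229, 2.213, -0.003]
ft_force: [0.4, 0.2, 0.1]
grip_width: 0.996
grip_force: 0.0
```

Call:
{"method": "step_arm", "body": {
  "commands": [
    {"travel": [0,0,0],"turn": [0,0,0]},
    {"travel": [0,0,0],"turn": [0,0,0]},
    {"travel": [0,0,0],"turn": [0,0,0]},
    {"travel": [0,0,0],"turn": [0,0,0]}
  ]
}}

```text
time: 41.65
position: [0.4315, -0.3282, 0.1753]
tool_rot: [2.219, 2.224, 0.0]
ft_force: [-0.3, -0.1, 0.2]
grip_width: 0.996
grip_force: 0.0
```

```bash
python3 -c "
from h import *
jars();go(.431,-.332,.028,90);gauge('scene')
s,p,yw,R=pose();save('wrist','w6');np.save('w6.npy',np.r_[p,s['tool_rot']])"
```

```text
jar [0.6215 0.0536] 338 r 0.065
jar [0.5716 0.1139] 333 r 0.072
jar [0.4953 0.0342] 342 r 0.063
pos [ 0.4314 -0.3285  0.1752] yaw 90.11 j7 0.56 -> travel [-0.0035 -0.0004  0.1472] turn 0.11 rows 2.9456460037014773 0.012469411876279958
scene n 89 needle deg -25.38 x 0.6879 0.8013
```

View pics/w6.png

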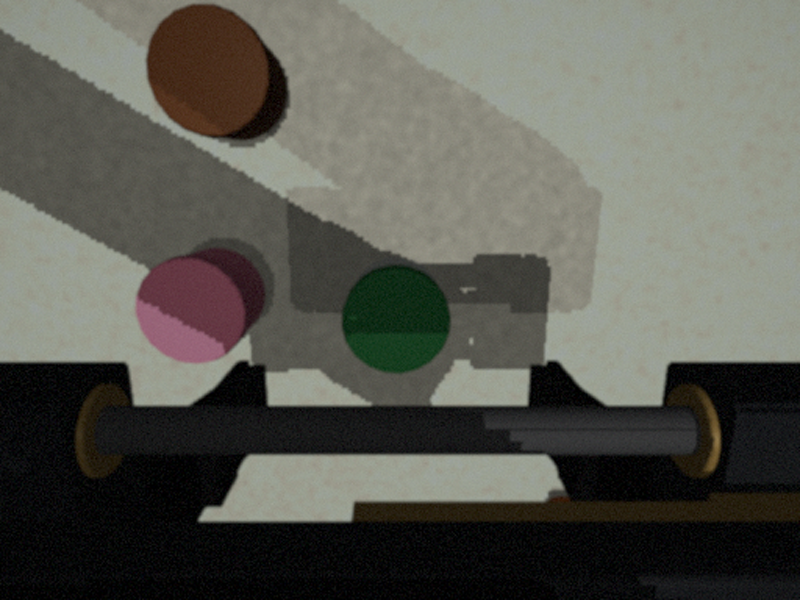

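Jar D's lid at (396,319) is centred between the fingers and pink is clear of them. Grasp, lift, and carry to slot 4.

Call:
{"method": "step_arm", "body": {
  "commands": [
    {"travel": [-0.003,0,0.03],"turn": [0,0,0]},
    {"travel": [-0.003,0,0.075],"turn": [0,0,0]},
    {"travel": [-0.003,0,0.12],"turn": [0,0,0]},
    {"travel": [-0.003,0,0.14],"turn": [0,0,0]},
    {"travel": [-0.003,0,0.146],"turn": [0,0,0]}
  ]
}}

```text
time: 42.3
position: [0.4289, -0.3314, 0.0262]
tool_rot: [-2.218, -2.217, 0.001]
ft_force: [0.3, 0.4, 0.9]
grip_width: 1.002
grip_force: 0.0
```

Call:
{"method": "step_arm", "body": {
  "commands": [
    {"travel": [0,0,0],"turn": [0,0,0]},
    {"travel": [0,0,0],"turn": [0,0,0]},
    {"travel": [0,0,0],"turn": [0,0,0]},
    {"travel": [0,0,0],"turn": [0,0,0]},
    {"travel": [0,0,0],"turn": [0,0,0]}
  ],
  "gripper": 0.5,
  "force": 25
}}

```text
time: 42.8
position: [0.4312, -0.3337, 0.0303]
tool_rot: [2.221, 2.219, -0.0]
ft_force: [-0.4, -0.9, 4.5]
grip_width: 0.685
grip_force: 25.0
```

Call:
{"method": "step_arm", "body": {
  "commands": [
    {"travel": [0,0,-0.02],"turn": [0,0,0]},
    {"travel": [0,0,-0.06],"turn": [0,0,0]},
    {"travel": [0,0,-0.1],"turn": [0,0,0]},
    {"travel": [0,0,-0.14],"turn": [0,0,0]},
    {"travel": [0,0,-0.14],"turn": [0,0,0]}
  ]
}}

```text
time: 43.3
position: [0.4339, -0.3352, 0.1755]
tool_rot: [2.214, 2.212, 0.001]
ft_force: [0.4, -0.6, -1.6]
grip_width: 0.684
grip_force: 25.0
```

Call:
{"method": "step_arm", "body": {
  "commands": [
    {"travel": [0.03,0.013,0],"turn": [0,0,0]},
    {"travel": [0.07,0.03,0],"turn": [0,0,0]},
    {"travel": [0.11,0.048,0],"turn": [0,0,0]},
    {"travel": [0.15,0.065,0],"turn": [0,0,0]},
    {"travel": [0.19,0.083,0],"turn": [0,0,0]}
  ]
}}

```text
time: 43.8
position: [0.5136, -0.1415, 0.1683]
tool_rot: [-2.222, -2.22, 0.001]
ft_force: [1.5, 0.1, -1.3]
grip_width: 0.682
grip_force: 25.0
```

Call:
{"method": "step_arm", "body": {
  "commands": [
    {"travel": [0.04,0.017,0],"turn": [0,0,0]},
    {"travel": [0.08,0.035,0],"turn": [0,0,0]},
    {"travel": [0.11,0.048,0],"turn": [0,0,0]},
    {"travel": [0.121,0.052,0],"turn": [0,0,0]},
    {"travel": [0.121,0.052,0],"turn": [0,0,0]}
  ]
}}

```text
time: 44.3
position: [0.5657, -0.0198, 0.1683]
tool_rot: [-2.217, -2.224, 0.0]
ft_force: [-0.5, -0.2, -1.4]
grip_width: 0.683
grip_force: 25.0
```

Call:
{"method": "step_arm", "body": {
  "commands": [
    {"travel": [0,0,0],"turn": [0,0,0]},
    {"travel": [0,0,0],"turn": [0,0,0]},
    {"travel": [0,0,0],"turn": [0,0,0]}
  ]
}}

```text
time: 44.6
position: [0.5655, -0.0243, 0.1689]
tool_rot: [2.226, 2.217, -0.001]
ft_force: [0.1, 0.3, -1.1]
grip_width: 0.684
grip_force: 25.0
```

```bash
python3 -c "
from h import *
jars();go(.5666,-.0202,.074,90);print(ctrl.get_state()['grip_width'])"
```

```text
jar [0.5716 0.1139] 335 r 0.072
jar [0.493  0.0566] 47 r 0.066
pos [ 0.5656 -0.0239  0.169 ] yaw 89.81 j7 -0.12 -> travel [0.0037 0.001  0.095 ] turn -0.19 rows 1.9007808001513906 0.02218324318218111
0.6871063149945299
```

Call:
{"method": "step_arm", "body": {
  "commands": [
    {"travel": [0.002,0.001,0.03],"turn": [0,0,0]},
    {"travel": [0.002,0.001,0.06],"turn": [0,0,0]},
    {"travel": [0.002,0.001,0.08],"turn": [0,0,0]},
    {"travel": [0.002,0.001,0.088],"turn": [0,0,0]},
    {"travel": [0.002,0.001,0.093],"turn": [0,0,0]}
  ]
}}

```text
time: 45.15
position: [0.5667, -0.0208, 0.0756]
tool_rot: [-2.223, -2.219, 0.001]
ft_force: [-0.1, -0.5, -1.6]
grip_width: 0.684
grip_force: 25.0
```

Call:
{"method": "step_arm", "body": {
  "commands": [
    {"travel": [0,0,0.001],"turn": [0,0,0]},
    {"travel": [0,0,0.001],"turn": [0,0,0]},
    {"travel": [0,0,0.001],"turn": [0,0,0]}
  ]
}}

```text
time: 45.45
position: [0.5676, -0.0202, 0.0761]
tool_rot: [2.221, 2.219, 0.002]
ft_force: [0.3, 0.6, -1.1]
grip_width: 0.678
grip_force: 25.0
```

Call:
{"method": "step_arm", "body": {
  "commands": [
    {"travel": [0,0,0],"turn": [0,0,0]},
    {"travel": [0,0,0],"turn": [0,0,0]},
    {"travel": [0,0,0],"turn": [0,0,0]},
    {"travel": [0,0,-0.03],"turn": [0,0,0]},
    {"travel": [0,0,-0.07],"turn": [0,0,0]}
  ],
  "gripper": 0.82
}}

```text
time: 45.95
position: [0.5651, -0.0202, 0.1439]
tool_rot: [-2.219, -2.218, 0.004]
ft_force: [-0.1, -0.2, 0.7]
grip_width: 0.82
grip_force: 0.0
```

Call:
{"method": "step_arm", "body": {
  "commands": [
    {"travel": [0,0,-0.03],"turn": [0,0,0]},
    {"travel": [-0.04,0,-0.06],"turn": [0,0,0]},
    {"travel": [-0.085,0,-0.06],"turn": [0,0,0]},
    {"travel": [-0.13,0,-0.06],"turn": [0,0,0]},
    {"travel": [-0.175,0,-0.06],"turn": [0,0,0]}
  ]
}}

```text
time: 46.45
position: [0.5668, -0.1969, 0.2058]
tool_rot: [2.221, 2.22, 0.0]
ft_force: [0.4, -0.3, 0.9]
grip_width: 0.823
grip_force: 0.0
```

Call:
{"method": "step_arm", "body": {
  "commands": [
    {"travel": [-0.04,0,0],"turn": [0,0,0]},
    {"travel": [-0.08,0,0],"turn": [0,0,0]},
    {"travel": [-0.08,0,0],"turn": [0,0,0]},
    {"travel": [-0.08,0,0],"turn": [0,0,0]},
    {"travel": [-0.08,0,0],"turn": [0,0,0]}
  ]
}}

```text
time: 46.95
position: [0.5671, -0.2735, 0.2051]
tool_rot: [-2.22, -2.222, -0.001]
ft_force: [-0.3, 0.9, -1.1]
grip_width: 0.819
grip_force: 0.0
```

```bash
python3 -c "
from h import *
jars();gauge();save('scene','s9')"
```

```text
jar [0.6215 0.0536] 338 r 0.065
jar [0.5715 0.1139] 334 r 0.072
jar [ 0.5675 -0.0196] 340 r 0.064
jar [0.4952 0.0341] 344 r 0.063
top n 71 needle deg -25.3 x 0.6818 0.7904
```

View pics/s9.png

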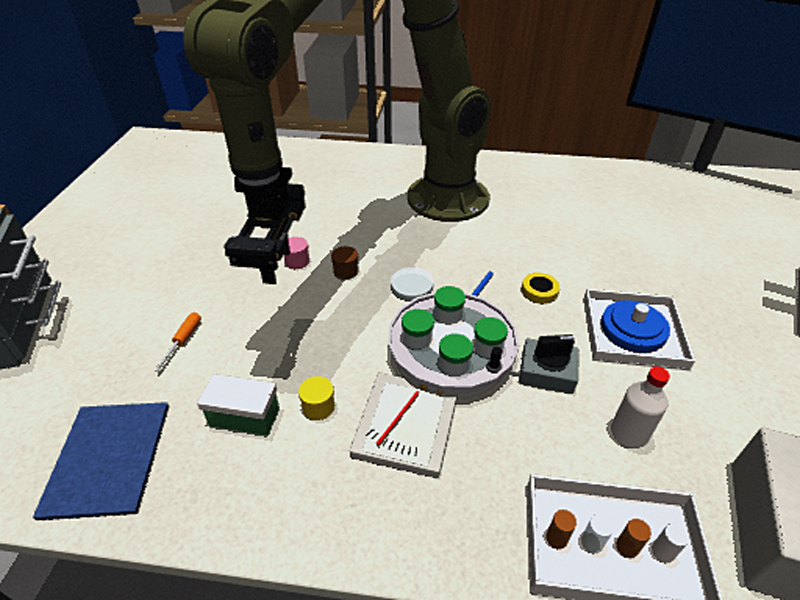

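All four jars stand upright on the plate. The needle (380,443)–(417,393) is at the high spot, the knob is turned and the cover sits in the tray, so I'm handing in.

```bash
python3 -c "
from bench import ctrl
print(ctrl.close_job())"
```

```text
the job is handed in; nothing more can be done
None
```

I handed the job in, with no verdict returned: the last pictures show the cover in the tray, the stage locked at the high spot (gauge about 0.33 rad), and all four green-lidded jars upright on the plate (one was knocked about 2 cm after placing but is still within limits).

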